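# Restock the cartridge rail at the coffee bar

## Task

One of the two closed tins on the coffee bar holds two drink cartridges with a small beak at one end, the other holds round capsules. Take the lid off the cartridge tin and slide both cartridges into the sloping steel rail from its upper end, flange under the lips and beak leading downhill, until the first is fully home against the lower stop and the second sits against it. Then leave both tins squarely covered by their own lids, the capsules in theirs, and the cup, jug and tamper undisturbed.

Things in the scene. Friction and masses are not known exactly. Their poses are not given: they have to be found in the camera images.
- channel: Steel C-rail sloping at 20 degrees, on a fixed stand. Origin: on its floor, centre line, at the inner face of the lower stop; x uphill along it, z square to the floor. From x 0 to 112 mm: 45 mm wide inside, 10.5 mm high under two lips (tops at 14 mm), a 32 mm slot between them for the cartridge body. Home: cartridge origins at x = 24 and 72 mm, y = z = 0, beak (cartridge x) downhill.
- channel_mouth (a point): Upper entrance of the lipped part: on the floor, centre line, channel x = 112 mm. Uphill of it lies an open loading floor with two guide walls 10 mm high that flare out (to 60 mm apart at x = 146 mm). Set a cartridge on this floor, then slide it under the lips; fingers on the body must stay over 14 mm above the floor. The rail is slippery: a released cartridge slides down by itself.
- channel_top (a point): Upper end of the rail's floor, on its surface and centre line: channel x = 172 mm.
- channel_stop (a point): Outer face of the lower stop (6 mm thick, 14 mm high): channel x = -6, y = 0, z = 7 mm. It marks the downhill end.
- tin_a: The tin that holds the two cartridges; outside just like tin_b, on the robot's left or right. Plain aluminium tin fixed to the counter, 116 (x) x 146 (y) x 61 mm high outside, walls and floor 3 mm, open on top under its loose lid. Origin: centre of underside; y along the long side, z up.
- tin_b: The tin that holds the two round capsules. Plain aluminium tin fixed to the counter, 116 (x) x 146 (y) x 61 mm high outside, walls and floor 3 mm, open on top under its loose lid. Origin: centre of underside; y along the long side, z up.
- lid_a: Loose flat steel lid of tin_a, lying on its rim: 118 (x) x 148 (y) x 4 mm, 120 g; lifts straight off. On top a black grip bar 14 (x) x 50 (y) mm, its top 36 mm above the origin. Below, a thin collar 100 x 130 mm, 5 mm deep, fits inside the tin with 5 mm to spare all round. Origin: centre of the plate's underside, 61 mm over the tin's origin when on; axes as the tin's (half a turn is as good).
- lid_b: Loose flat steel lid of tin_b, lying on its rim: 118 (x) x 148 (y) x 4 mm, 120 g; lifts straight off. On top a black grip bar 14 (x) x 50 (y) mm, its top 36 mm above the origin. Below, a thin collar 100 x 130 mm, 5 mm deep, fits inside the tin with 5 mm to spare all round. Origin: centre of the plate's underside, 61 mm over the tin's origin when on; axes as the tin's (half a turn is as good).
- cart_a: Loose drink cartridge, 60 g: aluminium foot flange 48 (x) x 40 (y) x 7 mm, its front 8 mm only 30 wide; on its middle a white body 30 (x) x 24 (y) mm up to 48 mm height, to be gripped across the 24 mm; low beak at the +x end. Origin: centre of underside; z up. Stands in tin_a, two in a row along its long side, beaks pointing opposite ways along it (within 12 degrees), 34 mm either side of the middle.
- cart_b: Loose drink cartridge, 60 g: aluminium foot flange 48 (x) x 40 (y) x 7 mm, its front 8 mm only 30 wide; on its middle a white body 30 (x) x 24 (y) mm up to 48 mm height, to be gripped across the 24 mm; low beak at the +x end. Origin: centre of underside; z up. Stands in tin_a, two in a row along its long side, beaks pointing opposite ways along it (within 12 degrees), 34 mm either side of the middle.
- cart_a_nose (a point): Tip of cart_a's beak: cartridge frame x = 23, y = 0, z = 13 mm. The beak is 8 mm long, 12 wide, 7 to 19 mm high.
- cart_b_nose (a point): Tip of cart_b's beak, as for cart_a.
- cap_a: Round aluminium capsule, 42 mm across its foot and 31 mm high, tapering upward, standing in tin_b: not wanted. Origin: centre of its underside.
- cap_b: A second capsule like cap_a, in tin_b.
- cup: White cup, 68 mm across, 60 mm high, standing beyond the rail. Origin: centre of its underside. Leave it alone.
- jug: Steel jug with a handle at +y, 84 mm across, 85 mm high, standing beyond the rail. Origin: centre of its underside. Leave it alone.
- tamper: Dark steel tamper, 58 mm across its foot, 88 mm high, standing beyond the rail. Origin: centre of its underside. Leave it alone.
There are look-alikes about, which are no part of the job. What is shaped like the tin_a but blue or pink is not meant.

How it is judged:
On the way, in this order (a step that is already met when the one before it is completed fails the run):
1. the lid of the cartridge tin is lifted off ((z of lid_a in the frame of tin_a above 0.08 m or horizontal distance between lid_a and tin_a above 0.06 m)), for 0.1 s.
2. the first cartridge is home against the lower stop, under the lips, beak downhill (((x of cart_a in the frame of channel between 0.02 and 0.029 m and y of cart_a in the frame of channel between -0.006 and 0.006 m and z of cart_a in the frame of channel between -0.003 and 0.005 m and x of channel_stop in the frame of cart_a above 0 m and angle between the x axis of cart_a and the x axis of channel, either way round below 0.12 rad and angle between the z axis of cart_a and the z axis of channel, either way round below 0.12 rad and linear speed of cart_a below 0.01 m/s) or (x of cart_b in the frame of channel between 0.02 and 0.029 m and y of cart_b in the frame of channel between -0.006 and 0.006 m and z of cart_b in the frame of channel between -0.003 and 0.005 m and x of channel_stop in the frame of cart_b above 0 m and angle between the x axis of cart_b and the x axis of channel, either way round below 0.12 rad and angle between the z axis of cart_b and the z axis of channel, either way round below 0.12 rad and linear speed of cart_b below 0.01 m/s))), for 0.2 s.
3. the second cartridge sits against the first, under the lips, beak downhill ((((x of cart_a in the frame of channel between 0.02 and 0.029 m and y of cart_a in the frame of channel between -0.006 and 0.006 m and z of cart_a in the frame of channel between -0.003 and 0.005 m and x of channel_stop in the frame of cart_a above 0 m and angle between the x axis of cart_a and the x axis of channel, either way round below 0.12 rad and angle between the z axis of cart_a and the z axis of channel, either way round below 0.12 rad and linear speed of cart_a below 0.01 m/s) and (x of cart_b in the frame of channel between 0.066 and 0.079 m and y of cart_b in the frame of channel between -0.006 and 0.006 m and z of cart_b in the frame of channel between -0.003 and 0.005 m and x of channel_stop in the frame of cart_b above 0 m and angle between the x axis of cart_b and the x axis of channel, either way round below 0.12 rad and angle between the z axis of cart_b and the z axis of channel, either way round below 0.12 rad and linear speed of cart_b below 0.01 m/s)) or ((x of cart_b in the frame of channel between 0.02 and 0.029 m and y of cart_b in the frame of channel between -0.006 and 0.006 m and z of cart_b in the frame of channel between -0.003 and 0.005 m and x of channel_stop in the frame of cart_b above 0 m and angle between the x axis of cart_b and the x axis of channel, either way round below 0.12 rad and angle between the z axis of cart_b and the z axis of channel, either way round below 0.12 rad and linear speed of cart_b below 0.01 m/s) and (x of cart_a in the frame of channel between 0.066 and 0.079 m and y of cart_a in the frame of channel between -0.006 and 0.006 m and z of cart_a in the frame of channel between -0.003 and 0.005 m and x of channel_stop in the frame of cart_a above 0 m and angle between the x axis of cart_a and the x axis of channel, either way round below 0.12 rad and angle between the z axis of cart_a and the z axis of channel, either way round below 0.12 rad and linear speed of cart_a below 0.01 m/s)))), for 0.2 s.
At the end, for the whole second after the job is handed in: In the rail, beaks downhill, under 0.12 rad askew: one cartridge 20-29 mm from the stop, the other 66-79 mm, within 6 mm sideways, on the floor. Each lid flat on its own tin within 12 mm and 0.1 rad (either way round). Capsules in their tin. All released, at rest ((((x of cart_a in the frame of channel between 0.02 and 0.029 m and y of cart_a in the frame of channel between -0.006 and 0.006 m and z of cart_a in the frame of channel between -0.003 and 0.005 m and x of channel_stop in the frame of cart_a above 0 m and angle between the x axis of cart_a and the x axis of channel, either way round below 0.12 rad and angle between the z axis of cart_a and the z axis of channel, either way round below 0.12 rad and linear speed of cart_a below 0.01 m/s) and (x of cart_b in the frame of channel between 0.066 and 0.079 m and y of cart_b in the frame of channel between -0.006 and 0.006 m and z of cart_b in the frame of channel between -0.003 and 0.005 m and x of channel_stop in the frame of cart_b above 0 m and angle between the x axis of cart_b and the x axis of channel, either way round below 0.12 rad and angle between the z axis of cart_b and the z axis of channel, either way round below 0.12 rad and linear speed of cart_b below 0.01 m/s)) or ((x of cart_b in the frame of channel between 0.02 and 0.029 m and y of cart_b in the frame of channel between -0.006 and 0.006 m and z of cart_b in the frame of channel between -0.003 and 0.005 m and x of channel_stop in the frame of cart_b above 0 m and angle between the x axis of cart_b and the x axis of channel, either way round below 0.12 rad and angle between the z axis of cart_b and the z axis of channel, either way round below 0.12 rad and linear speed of cart_b below 0.01 m/s) and (x of cart_a in the frame of channel between 0.066 and 0.079 m and y of cart_a in the frame of channel between -0.006 and 0.006 m and z of cart_a in the frame of channel between -0.003 and 0.005 m and x of channel_stop in the frame of cart_a above 0 m and angle between the x axis of cart_a and the x axis of channel, either way round below 0.12 rad and angle between the z axis of cart_a and the z axis of channel, either way round below 0.12 rad and linear speed of cart_a below 0.01 m/s))) and z of lid_a in the frame of tin_a between 0.057 and 0.064 m and horizontal distance between lid_a and tin_a below 0.012 m and angle between each of lid_a, lid_b's own z axis and vertical below 0.04 rad and angle between the x axis of lid_a and the x axis of tin_a, either way round below 0.1 rad and z of lid_b in the frame of tin_b between 0.057 and 0.064 m and horizontal distance between lid_b and tin_b below 0.012 m and angle between the x axis of lid_b and the x axis of tin_b, either way round below 0.1 rad and x of cap_a in the frame of tin_b between -0.055 and 0.055 m and y of cap_a in the frame of tin_b between -0.07 and 0.07 m and z of cap_a in the frame of tin_b between -0.002 and 0.05 m and x of cap_b in the frame of tin_b between -0.055 and 0.055 m and y of cap_b in the frame of tin_b between -0.07 and 0.07 m and z of cap_b in the frame of tin_b between -0.002 and 0.05 m and linear speed of each of lid_a, lid_b below 0.01 m/s); the robot touches nothing.
It fails at once if the cup, jug or tamper is pushed more than 30 mm or tipped (distance of any of cup, jug, tamper from where it was at the start of the episode above 0.03 m or angle between any of cup, jug, tamper's own z axis and vertical above 0.4 rad).
It also fails if it takes over 72 s, if anything falls off the work surface, if the arm or the gripper's body presses on something with over 40 N, if the wrist force passes 120 N, or if a joint passes its speed limit or range.

## Robot

A 7-joint arm with a two-finger parallel gripper is mounted at the origin on the work surface. World frame = base frame: x ahead of the robot, y to its left, z up, the work surface at z = 0. Lengths are in m, angles in rad, forces in N, time in s.
With the tool pointing down it reaches from about 0.4 to 0.875 m from the base axis. Payload 19.3 kg.
Tool frame: the origin (TCP) lies between the finger pads; the fingertips stand 17 mm ahead of it and the grasp point (between the pads) lies 2 mm behind it; x points along the fingers, y is the direction in which the jaws open and shut, and the axes are right-handed (so a half turn about x gives the same grasp; the last joint's range is limited). The gripper opens to 85 mm and grips with 20 to 120 N. Pads are 22 mm wide; open, the fingers measure 114 mm over their backs; the gripper's body (76 mm by 85 mm) begins 54 mm behind the grasp point. The pads swing forward as they close: fully open they stand 13 mm farther back than shut.
Start: joints at [-1.42, 0.521, -0.036, 1.599, 0.021, 1.021, -0.113], TCP at [0.137, 0.61, 0.248] pointing down, gripper open.
Joint ranges: [-2.91, 2.91], [-0.3, 2.13], [-1.5, 1.42], [0.17, 2.43], [-1.26, 4.41], [0.16, 1.93], [-2.52, 2.52]. Speed limits (rad/s): [1.89, 1.89, 2.39, 2.39, 3.01, 3.01, 3.01].

## Interface

Orientations are given as [roll, pitch, yaw] about the fixed x, y, z axes, in that order (R = Rz(yaw) Ry(pitch) Rx(roll)).
In Python, from workcell import bot gives the robot as it stands.
- The arm moves only by the shell command python3 -m creep 'ROWS' [FORCE]. ROWS is JSON, a list of rows, each an object of numbers: "wx", "wy", "wz": the turn, a rotation vector about the tool's x, y, z in degrees; "tx", "ty", "tz": the shift along the tool's x, y, z in m; "claw": the closure, from 0 (fully open) to 1 (shut). A call has 1 to 8 rows; each row is the pose to reach, as a shift and turn from the pose measured when the call began, along the tool's axes at that moment; what a row does not reach only later rows make up. A row lasts 1/10 s, in which the tool goes at most 50 mm and 8.59 degrees, less where a joint would pass 70% of its speed; a pose out of reach is approached as far as the arm can. A call with a gripper value outside its range is refused whole. The fingers move at their own pace and stop on an object; FORCE is the grip in N (left out, the last holds). Time passes only in rows, so rows that repeat a pose let the fingers close. It gives the time, the measured TCP pose, the force and the opening at its end, in the units of the state.
- bot.observe(): the state, without advancing time (a new reading comes with each control period).
- bot.grab_frame(name): name is "side" or "top"; returns the picture (384x512x3 uint8, blue, green, red); there is no depth.
- bot.get_calibration(name): a dict with "fx", "fy", "cx", "cy" (pixels), "R" (3x3) and "t" (3): a world point X has camera coordinates R X + t. Camera axes: x right, y down, z forward; pixel columns grow to the right and rows downward; lengths in m; the calibration is good to about 2 mm. A picture is of the moment at which its call begins. get_calibration takes no time and is no camera call.
- bot.job_done(): hands the job in, once; it reports no verdict.
The state is a dict: "clock": time; "qpos": joint angles; "qd": joint speeds; "joint_efforts": joint torques, N m; "position": TCP position; "tool_rot": TCP orientation; "force": force on the tool from outside, world axes, zero at the start; "moment": the same for the moment, N m; "grip_width": finger opening in m.
Only numpy, scipy, OpenCV 4.12 (cv2) and the standard library are available. Lean on these libraries where they do the work, as an engineer would, in place of code of your own. Each camera call takes 0.05 s, during which the arm holds its last target.

## Working session

There is one attempt and no reset: what is moved stays moved. The work goes in short steps, Python scripts to look and compute and a shell command to move; the robot and the scene stay as the last step left them, time stands still between calls to the robot, and variables do not carry over. Pictures are saved under pics/ and viewed, and the job is handed in when it is done.

```bash
ls; mkdir -p pics; python3 - <<'E'
from workcell import bot
import cv2,numpy as np
print(bot.observe())
for n in("side","top"):
    c=bot.get_calibration(n);print(n,{k:np.round(v,4).tolist() for k,v in c.items()})
    cv2.imwrite(f"pics/{n}0.png",bot.grab_frame(n))
E
```

```text
pics
{'clock': 0.0, 'qpos': array([-1.42021715,  0.52201249, -0.03632674,  1.59999541,  0.02119203,
        1.0211008 , -0.11279607]), 'qd': array([ 8.31282723e-04, -3.25550903e-04, -1.53052533e-03, -1.05989267e-04,
       -4.49607497e-05, -9.92860747e-05, -5.23221652e-04]), 'joint_efforts': array([-1.92069347e-03, -9.27109909e+01,  1.97904512e+00, -3.69920862e+01,
        1.76479697e-02,  8.13380844e-03, -2.13418923e-05]), 'position': array([0.13683258, 0.60951464, 0.24773119]), 'tool_rot': array([-1.50508711,  1.56966498, -1.72587731]), 'force': array([ 0.54287147, -0.11323399,  0.03860438]), 'moment': array([-0.03266679, -0.01339297, -0.01246195]), 'grip_width': 0.08501738976052843}
side {'fx': 443.5058, 'fy': 443.5058, 'cx': 258.6335, 'cy': 185.6174, 'R': [[0.8719, -0.4895, 0.0153], [-0.2714, -0.509, -0.8169], [0.4076, 0.7081, -0.5766]], 't': [-0.4131, 0.2691, 1.2149]}
top {'fx': 457.4326, 'fy': 457.4326, 'cx': 264.3361, 'cy': 192.9708, 'R': [[-0.0208, -0.9994, -0.0289], [-0.9915, 0.0244, -0.1279], [0.1285, 0.026, -0.9914]], 't': [0.1057, 0.5298, 1.2589]}
```

View pics/side0.png

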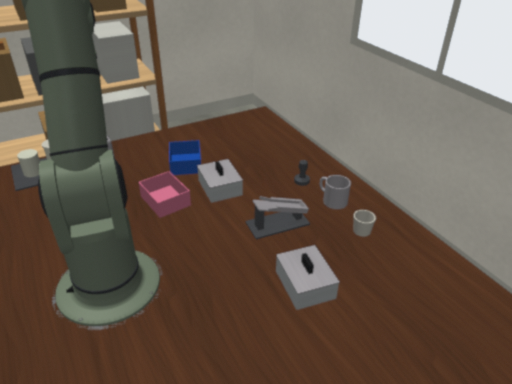

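View pics/top0.png

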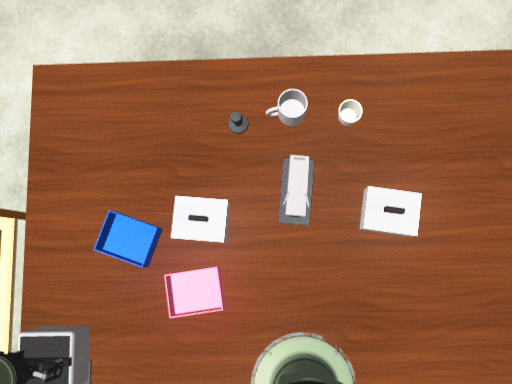

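```bash
python3 - <<'E'
import cv2
s=cv2.imread("pics/side0.png");t=cv2.imread("pics/top0.png")
def c(im,x0,y0,w,h,k,n): cv2.imwrite("pics/"+n,cv2.resize(im[y0:y0+h,x0:x0+w],None,fx=k,fy=k,interpolation=cv2.INTER_CUBIC))
c(s,240,180,80,60,10,"s_rail.png");c(t,260,145,80,90,6.6,"t_rail.png")
c(t,160,180,80,75,8,"t_tinL.png");c(t,350,175,80,75,8,"t_tinR.png")
c(s,190,150,70,60,10,"s_tinL.png");c(s,265,240,80,70,8,"s_tinR.png")
E
```

```text
(no output)
```

View pics/s_rail.png

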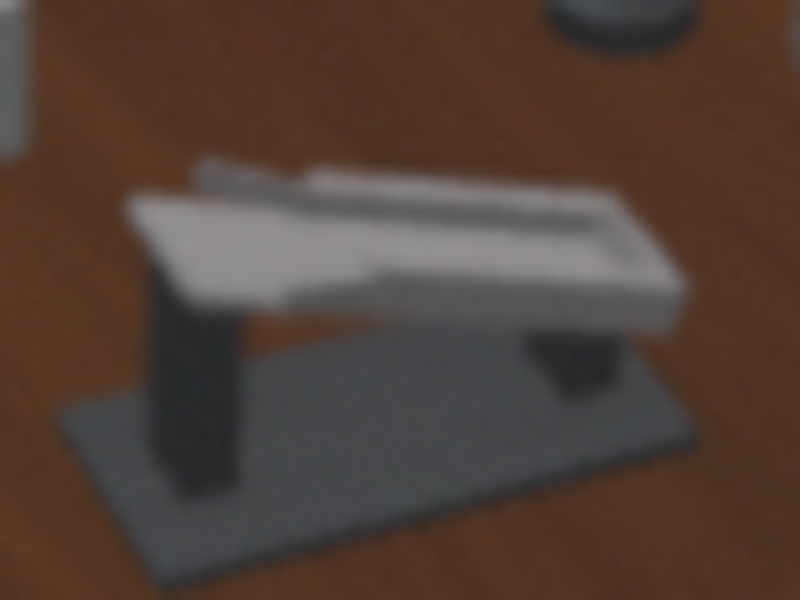

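View pics/t_rail.png

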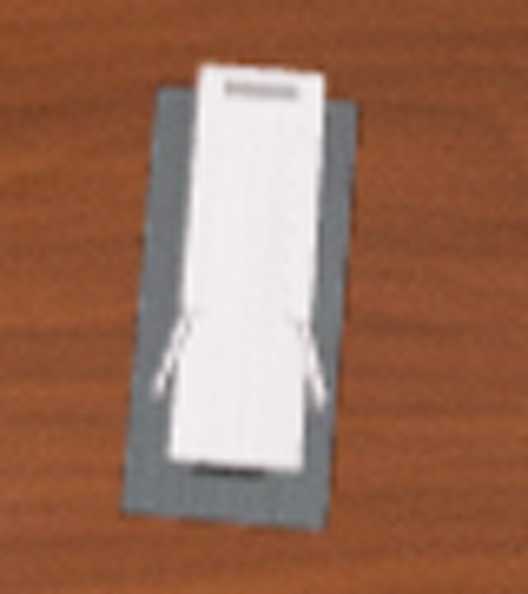

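View pics/t_tinL.png

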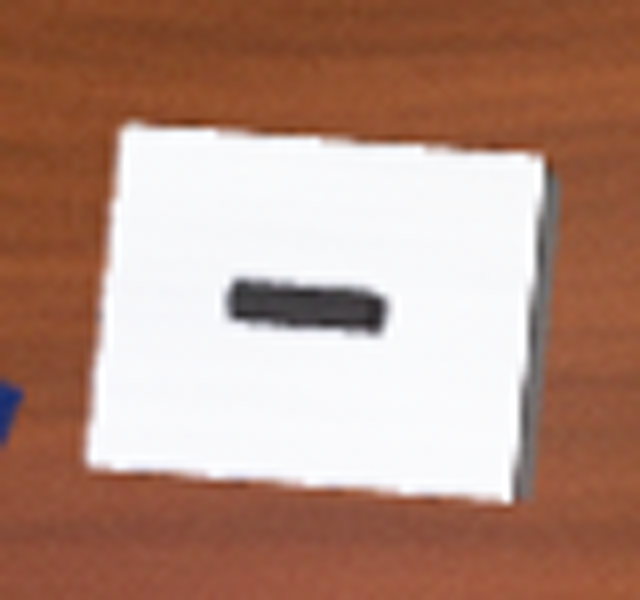

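View pics/t_tinR.png

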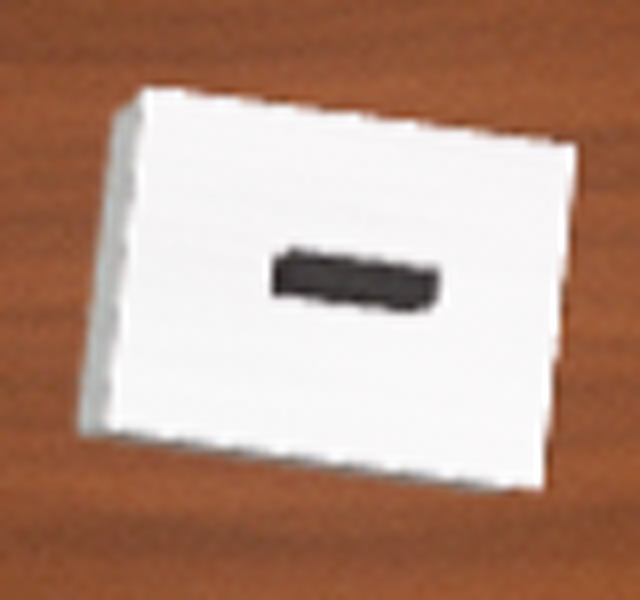

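View pics/s_tinL.png

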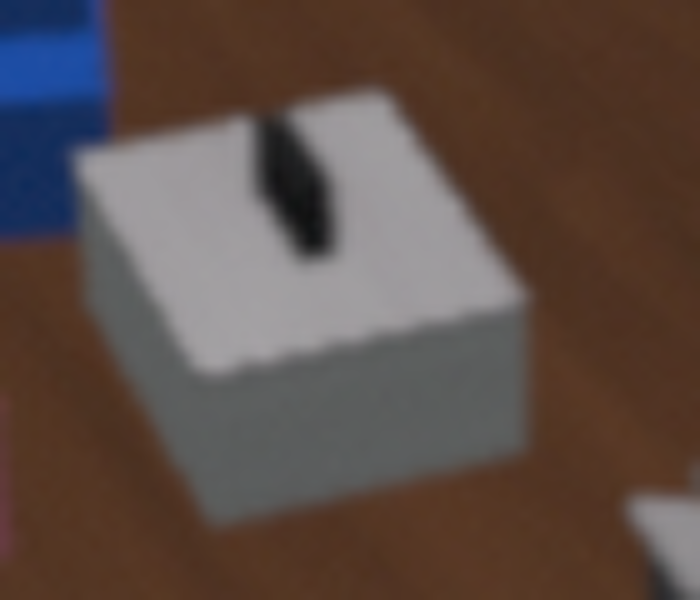

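View pics/s_tinR.png

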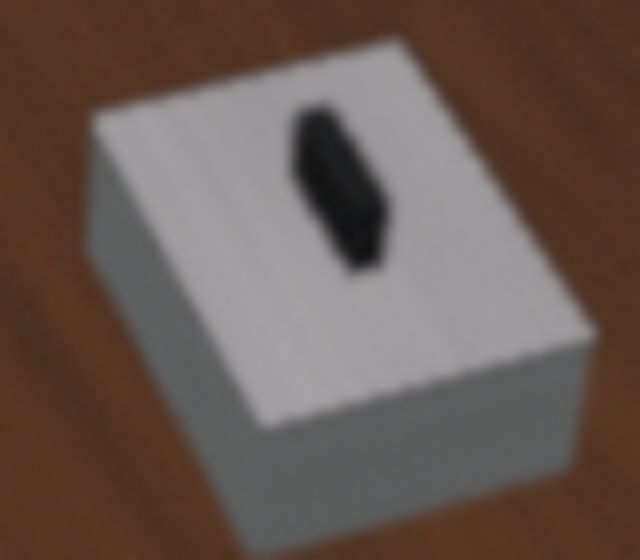

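```bash
cat > h.py <<'E'
from workcell import bot
import cv2,numpy as np
from scipy.optimize import least_squares
from scipy.spatial.transform import Rotation as Ro
CAL={n:bot.get_calibration(n) for n in("side","top")}
def proj(n,X):
    c=CAL[n];P=np.asarray(X)@np.array(c["R"]).T+np.array(c["t"])
    return np.stack([c["fx"]*P[:,0]/P[:,2]+c["cx"],c["fy"]*P[:,1]/P[:,2]+c["cy"]],1)
def uncrop(p,o,k): return (np.asarray(p,float)+.5)/k-.5+np.array(o)
def tri(us,ut):  # triangulate
    A=[cv2.undistortPoints(np.array([[u]],float),np.array([[CAL[n]["fx"],0,CAL[n]["cx"]],[0,CAL[n]["fy"],CAL[n]["cy"]],[0,0,1]]),None).reshape(2,1) for n,u in(("side",us),("top",ut))]
    P=[np.hstack([CAL[n]["R"],np.array(CAL[n]["t"]).reshape(3,1)]) for n in("side","top")]
    X=cv2.triangulatePoints(P[0],P[1],A[0],A[1]);return (X[:3]/X[3]).ravel()
def RC(yaw): # channel->world; x uphill
    return Ro.from_euler('z',yaw)*Ro.from_euler('y',-20,degrees=True)
def state():
    s=bot.observe();return s
E
cat > fit.py <<'E'
from h import *
def fitlid(tp,to,sp,so,ks):
    m=np.array([[59,74],[59,-74],[-59,-74],[-59,74]])/1e3
    ut=uncrop(tp,to,8);us=uncrop(sp,so,ks)
    def f(p,full=False):
        X=np.c_[m@Ro.from_euler('z',p[3]).as_matrix()[:2,:2].T+p[:2],np.full(4,p[2])]
        return np.r_[(proj("top",X)-ut).ravel(),(proj("side",X)-us).ravel()]
    r=least_squares(f,[.6,.2 if to[0]<200 else -.2,.06,0]);print("lid x y ztop yaw",np.round(r.x,4),"res",np.round(r.fun,1))
    for i in range(4): print("  tri",np.round(tri(us[i],ut[i]),4))
fitlid([(122,125),(545,155),(515,500),(88,465)],(160,180),[(380,90),(530,298),(205,375),(75,155)],(190,150),10)
fitlid([(145,88),(577,145),(545,488),(108,432)],(350,175),[(403,38),(597,335),(262,428),(92,115)],(265,240),8)
M=[(172,-1,0),(172,1,0),(-6,1,14),(-6,-1,14)]
ut=uncrop([(168,462),(302,470),(325,74),(200,66)],(260,145),6.6)
us=uncrop([(130,193),(192,301),(688,283),(612,190)],(240,180),10)
def f(p):
    X=np.array([(a,b*p[4]*1e3,c) for a,b,c in M])/1e3
    W=RC(p[3]).apply(X)+p[:3]
    return np.r_[(proj("top",W)-ut).ravel(),(proj("side",W)-us).ravel()]
r=least_squares(f,[.68,0,.05,np.pi,.025]);print("chan",np.round(r.x,4),np.round(r.fun,1))
for i in range(4): print("  tri",np.round(tri(us[i],ut[i]),4))
E
python3 fit.py
```

```text
lid x y ztop yaw [ 0.4639  0.2735  0.0631 -0.0975] res [ 0.3 -0.5  0.2 -0.4  0.3 -0.9  0.2 -0.6 -0.7 -0.  -0.7  0.1 -0.9  0.
 -1.   0. ]
  tri [0.5304 0.3415 0.0626]
  tri [0.516  0.194  0.0634]
  tri [0.3982 0.2053 0.0633]
  tri [0.4133 0.3525 0.0631]
lid x y ztop yaw [ 0.4735 -0.2571  0.0642 -0.1623] res [ 0.5 -0.6  0.5 -0.5  0.2 -0.5  0.2 -1.2 -1.3  0.2 -0.6  0.1 -0.3  0.1
 -0.9  0.1]
  tri [ 0.5445 -0.1937  0.064 ]
  tri [ 0.52   -0.3393  0.0635]
  tri [ 0.4029 -0.3205  0.0644]
  tri [ 0.4266 -0.1751  0.065 ]
chan [ 0.6252 -0.0072  0.0415  3.036   0.0269] [ 0.5 -1.2  0.3 -0.7  0.3 -0.2  0.1 -0.4 -1.1  0.2 -0.4 -0.6 -0.8  0.4
 -1.   0.3]
  tri [0.4672 0.0365 0.101 ]
  tri [ 0.4613 -0.0168  0.098 ]
  tri [ 0.6336 -0.035   0.0534]
  tri [0.639  0.0178 0.0535]
```

```bash
cat > ov.py <<'E'
from h import *
import sys
C=dict(p=np.array([.6252,-.0072,.0415]),yaw=3.036)
def seg(n,im,T,off,k,segs,col):
    for a,b in segs:
        q=(proj(n,T(np.array([a,b])/1e3))-np.array(off)+.5)*k-.5
        cv2.line(im,tuple(int(v) for v in np.round(q[0])),tuple(int(v) for v in np.round(q[1])),col,1,cv2.LINE_AA)
def chan_segs(w=26.5):
    s=[]
    for y in(-w,w): s+=[((172,y,0),(112,y,0)),((112,y,14),(-6,y,14)),((112,y,0),(112,y,14))]
    for y in(-16,16): s+=[((112,y,14),(0,y,14))]
    for g in(-1,1): s+=[((112,g*22.5,10),(146,g*30,10))]
    s+=[((172,-w,0),(172,w,0)),((-6,-w,14),(-6,w,14)),((112,-w,14),(112,-16,14)),((112,w,14),(112,16,14)),((0,-16,14),(0,16,14)),((0,0,0),(172,0,0))]
    return s
if __name__=="__main__":
    for n,off,k,wh in(("side",(240,180),10,(80,60)),("top",(260,145),6.6,(80,90))):
        im=cv2.imread(f"pics/{n}0.png");im=cv2.resize(im[off[1]:off[1]+wh[1],off[0]:off[0]+wh[0]],None,fx=k,fy=k,interpolation=cv2.INTER_CUBIC)
        seg(n,im,lambda X:RC(C['yaw']).apply(X)+C['p'],off,k,chan_segs(),(0,255,0));cv2.imwrite(f"pics/ov_{n}.png",im)
E
python3 ov.py
```

```text
(no output)
```

View pics/ov_side.png

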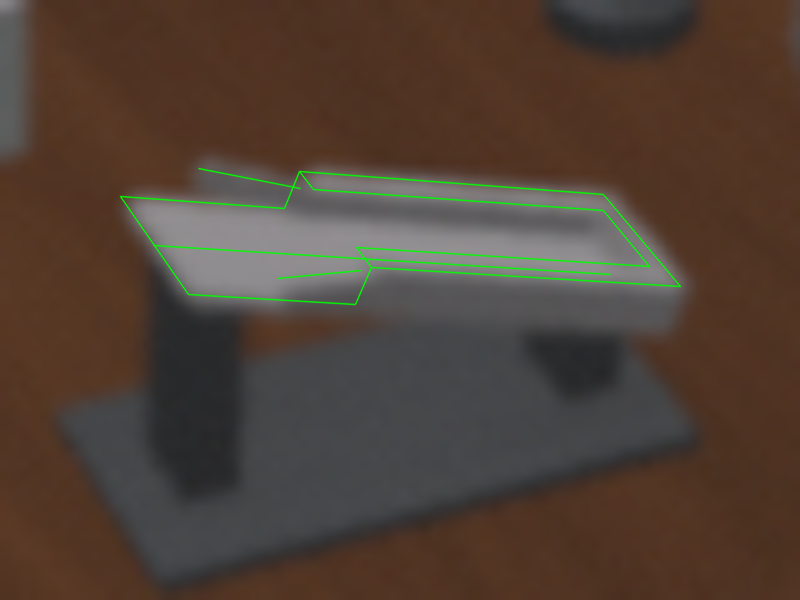

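View pics/ov_top.png

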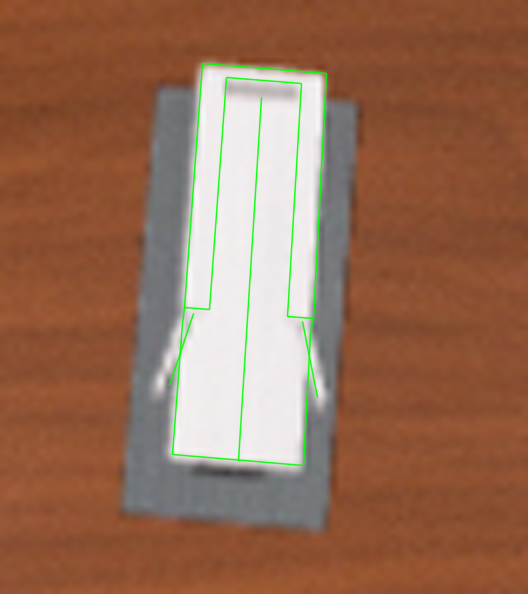

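```bash
cat >> h.py <<'E'
def go(p,xdir,ydir,flip=None):
    """rows for TCP at p with tool x along xdir, jaws along ydir"""
    s=bot.observe();R0=Ro.from_euler('xyz',s['tool_rot']);x=np.array(xdir,float);x/=np.linalg.norm(x)
    y=np.array(ydir,float);y-=x*(x@y);y/=np.linalg.norm(y)
    print("clock %.2f pos"%s['clock'],np.round(s['position'],4),"F",np.round(s['force'],1),"w %.4f"%s['grip_width'],"q",np.round(s['qpos'],2))
    d=R0.inv().apply(np.array(p)-s['position'])
    for g in(1,-1):
        Rt=Ro.from_matrix(np.c_[x,g*y,np.cross(x,g*y)]);w=(R0.inv()*Rt).as_rotvec(degrees=True)
        print(" y%+d t"%g,np.round(d,4),"w",np.round(w,1))
def snap(tag,crops):
    im={}
    for n,off,wh,k in crops:
        if n not in im: im[n]=bot.grab_frame(n);cv2.imwrite(f"pics/full_{tag}_{n}.png",im[n])
        c=im[n][off[1]:off[1]+wh[1],off[0]:off[0]+wh[0]]
        cv2.imwrite(f"pics/{tag}_{n}.png",cv2.resize(c,None,fx=k,fy=k,interpolation=cv2.INTER_CUBIC))
E
python3 - <<'E'
from h import *
s=bot.observe();print(Ro.from_euler('xyz',s['tool_rot']).as_matrix().round(3))
a=-.0975
go([.464,.2735,.17],[0,0,-1],[np.cos(a),np.sin(a),0])
E
```

```text
[[-0.     0.219  0.976]
 [-0.001  0.976 -0.219]
 [-1.    -0.001  0.   ]]
clock 0.10 pos [0.1368 0.6096 0.2478] F [-0.5 -0.  -0.8] w 0.0857 q [-1.42  0.52 -0.04  1.6   0.02  1.02 -0.11]
 y+1 t [ 0.0781 -0.2562  0.3928] w [82.9  0.   0. ]
 y-1 t [ 0.0781 -0.2562  0.3928] w [-97.1  -0.    0. ]
```

```bash
python3 -m creep '[{"tx":0.078,"ty":-0.256,"tz":0.393,"wx":82.9,"claw":0.3},{"tx":0.078,"ty":-0.256,"tz":0.393,"wx":82.9,"claw":0.3},{"tx":0.078,"ty":-0.256,"tz":0.393,"wx":82.9,"claw":0.3},{"tx":0.078,"ty":-0.256,"tz":0.393,"wx":82.9,"claw":0.3},{"tx":0.078,"ty":-0.256,"tz":0.393,"wx":82.9,"claw":0.3},{"tx":0.078,"ty":-0.256,"tz":0.393,"wx":82.9,"claw":0.3},{"tx":0.078,"ty":-0.256,"tz":0.393,"wx":82.9,"claw":0.3},{"tx":0.078,"ty":-0.256,"tz":0.393,"wx":82.9,"claw":0.3}]'; python3 - <<'E'
from h import *
a=-.0975
go([.464,.2735,.13],[0,0,-1],[np.cos(a),np.sin(a),0])
E
```

```text
clock 0.10 pos [0.1368 0.6096 0.2478] F [-0.5 -0.  -0.8] w 0.0857 q [-1.42  0.52 -0.04  1.6   0.02  1.02 -0.11]
 y+1 t [ 0.1181 -0.2561  0.3928] w [82.9  0.   0. ]
 y-1 t [ 0.1181 -0.2561  0.3928] w [-97.1  -0.    0. ]$[0]: bad value
```

```bash
python3 -m creep '[{"wx":8,"wy":0,"wz":0,"tx":0.005,"ty":-0.026,"tz":0.039,"claw":0.3}]'
```

```text
clock: 0.2
position: [0.1651, 0.5783, 0.2423]
tool_rot: [-3.054, 1.568, 2.875]
force: [1.9, -0.1, -0.8]
grip_width: 0.0735
```

```bash
python3 - <<'E'
from h import *
a=-.0975
go([.464,.2735,.13],[0,0,-1],[np.cos(a),np.sin(a),0])
E
python3 -m creep '[{"wx":74,"wy":0,"wz":0,"tx":0.11,"ty":-0.279,"tz":0.308,"claw":0.4}]'
```

```text
clock 0.20 pos [0.1651 0.5783 0.2423] F [ 1.9 -0.1 -0.8] w 0.0735 q [-1.39  0.49 -0.    1.67 -0.    0.98 -0.17]
 y+1 t [ 0.1114 -0.1822  0.3863] w [75.3 -0.1  0.1]
 y-1 t [ 0.1114 -0.1822  0.3863] w [-1.047e+02 -1.000e-01 -1.000e-01]
clock: 0.3
position: [0.1923, 0.5325, 0.2296]
tool_rot: [2.243, 1.571, 1.728]
force: [1.6, 0.5, -0.5]
grip_width: 0.0588
```

```bash
cat > g.py <<'E'
import sys
from h import *
# g.py x y z jawyaw_deg
x,y,z,a=map(float,sys.argv[1:5]);a=np.radians(a)
go([x,y,z],[0,0,-1],[np.cos(a),np.sin(a),0])
E
python3 g.py .464 .2735 .13 -5.6
```

```text
clock 0.30 pos [0.1923 0.5325 0.2296] F [ 1.6  0.5 -0.5] w 0.0588 q [-1.36  0.45  0.04  1.78 -0.02  0.91 -0.25]
 y+1 t [ 0.0995 -0.0916  0.3641] w [66.1 -0.  -0. ]
 y-1 t [ 0.0995 -0.0916  0.3641] w [-113.9    0.    -0. ]
```

```bash
python3 -m creep '[{"wx":66,"wy":0,"wz":0,"tx":0.03,"ty":-0.092,"tz":0.364,"claw":0.4},{"wx":66,"wy":0,"wz":0,"tx":0.03,"ty":-0.092,"tz":0.364,"claw":0.4},{"wx":66,"wy":0,"wz":0,"tx":0.03,"ty":-0.092,"tz":0.364,"claw":0.4},{"wx":66,"wy":0,"wz":0,"tx":0.03,"ty":-0.092,"tz":0.364,"claw":0.4},{"wx":66,"wy":0,"wz":0,"tx":0.03,"ty":-0.092,"tz":0.364,"claw":0.4},{"wx":66,"wy":0,"wz":0,"tx":0.1,"ty":-0.092,"tz":0.364,"claw":0.4},{"wx":66,"wy":0,"wz":0,"tx":0.1,"ty":-0.092,"tz":0.364,"claw":0.4},{"wx":66,"wy":0,"wz":0,"tx":0.1,"ty":-0.092,"tz":0.364,"claw":0.4}]'; python3 g.py .464 .2735 .13 -5.6
```

```text
clock: 1.1
position: [0.4645, 0.2721, 0.1288]
tool_rot: [2.068, 1.57, 0.395]
force: [0.8, 1.0, 0.3]
grip_width: 0.0512
clock 1.10 pos [0.4645 0.2721 0.1288] F [0.8 1.  0.3] w 0.0512 q [-0.88  0.58  0.33  1.94 -0.29  0.66 -0.47]
 y+1 t [-0.0012 -0.0007 -0.0014] w [-0.2 -0.  -0. ]
 y-1 t [-0.0012 -0.0007 -0.0014] w [179.8  -0.    0. ]
```

```bash
python3 -m creep '[{"wx":0,"wy":0,"wz":0,"tx":0.03,"ty":-0.001,"tz":-0.001,"claw":0.4},{"wx":0,"wy":0,"wz":0,"tx":0.03,"ty":-0.001,"tz":-0.001,"claw":0.4}]'; python3 - <<'E'
from h import *
snap("lid1",[("side",(180,130),(90,75),8)])
E
```

```text
clock: 1.3
position: [0.4625, 0.2713, 0.0957]
tool_rot: [-0.751, 1.566, -2.425]
force: [-0.3, 0.3, 1.0]
grip_width: 0.0514
```

View pics/lid1_side.png

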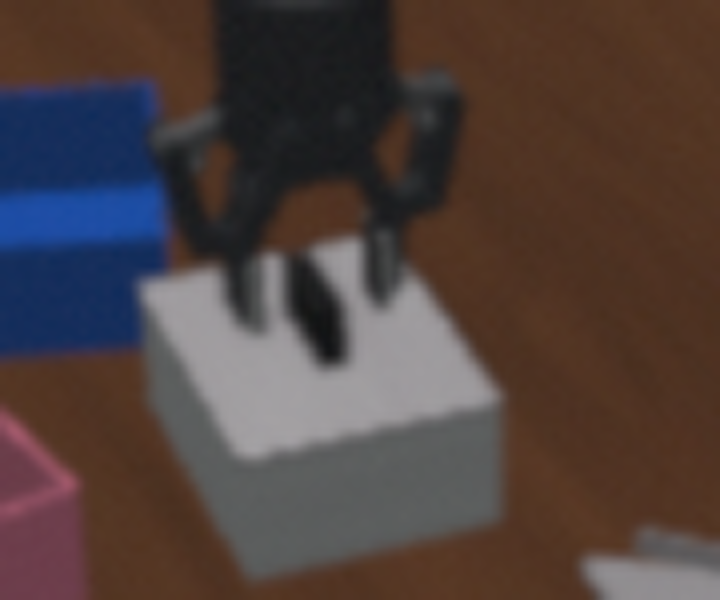

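```bash
python3 -m creep '[{"wx":0,"wy":0,"wz":0,"tx":0.01,"ty":0,"tz":0,"claw":1},{"wx":0,"wy":0,"wz":0,"tx":0.01,"ty":0,"tz":0,"claw":1},{"wx":0,"wy":0,"wz":0,"tx":0.01,"ty":0,"tz":0,"claw":1},{"wx":0,"wy":0,"wz":0,"tx":0.01,"ty":0,"tz":0,"claw":1},{"wx":0,"wy":0,"wz":0,"tx":0.01,"ty":0,"tz":0,"claw":1}]' 40;  python3 g.py .464 .2735 .2 -5.6
```

```text
clock: 1.85
position: [0.4628, 0.2731, 0.0884]
tool_rot: [-0.972, 1.569, -2.644]
force: [-2.9, 1.2, 8.2]
grip_width: 0.0132
clock 1.85 pos [0.4628 0.2731 0.0884] F [-2.9  1.2  8.2] w 0.0132 q [-0.85  0.64  0.29  1.96 -0.32  0.58 -0.45]
 y+1 t [-0.1116  0.001  -0.0004] w [-0.2  0.1  0.1]
 y-1 t [-0.1116  0.001  -0.0004] w [ 1.798e+02  2.000e-01 -1.000e-01]
```

```bash
python3 -m creep '[{"wx":0,"wy":0,"wz":0,"tx":-0.03,"ty":0,"tz":0,"claw":1},{"wx":0,"wy":0,"wz":0,"tx":-0.08,"ty":0,"tz":0,"claw":1},{"wx":0,"wy":0,"wz":0,"tx":-0.12,"ty":0,"tz":0,"claw":1}]'; python3 - <<'E'
from h import *
snap("lid2",[("side",(180,90),(100,115),5),("top",(150,170),(100,90),6)])
E
```

```text
clock: 2.15
position: [0.463, 0.273, 0.2106]
tool_rot: [-0.909, 1.569, -2.581]
force: [1.4, 0.4, -1.7]
grip_width: 0.0136
```

View pics/lid2_side.png

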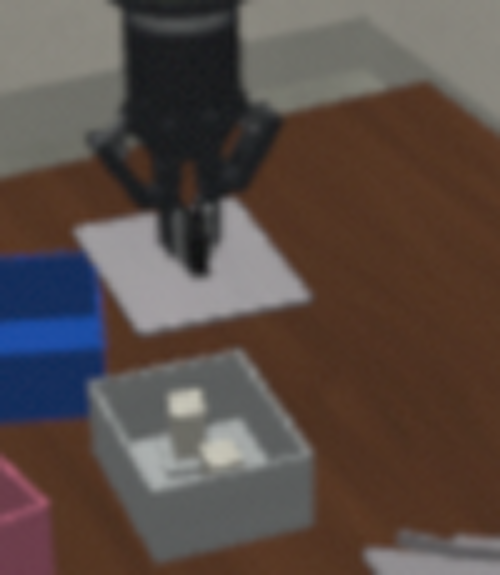

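View pics/lid2_top.png

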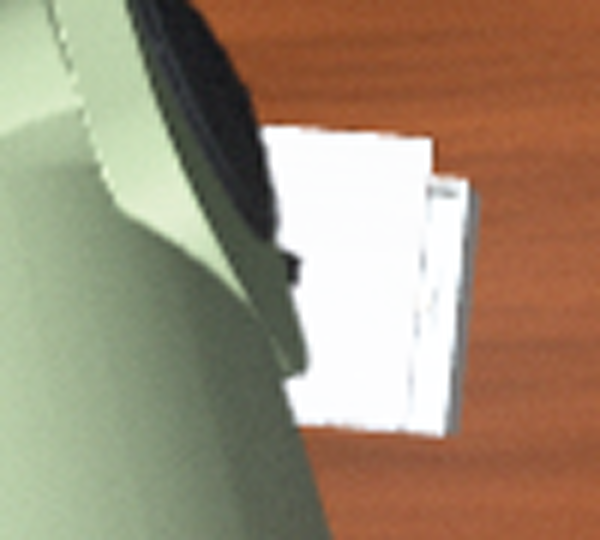

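```bash
python3 g.py .63 .31 .036 -5.6
```

```text
clock 2.25 pos [0.4648 0.2742 0.2133] F [ 0.4 -0.3 -2. ] w 0.0132 q [-0.93  0.45  0.39  1.88 -0.23  0.84 -0.53]
 y+1 t [ 0.1781  0.1601 -0.0516] w [-0.2 -0.2 -0.2]
 y-1 t [ 0.1781  0.1601 -0.0516] w [179.8  -0.3   0.4]
```

```bash
python3 -m creep '[{"wx":0,"wy":0,"wz":0,"tx":0.0,"ty":0.05,"tz":-0.016,"claw":1},{"wx":0,"wy":0,"wz":0,"tx":0.02,"ty":0.1,"tz":-0.032,"claw":1},{"wx":0,"wy":0,"wz":0,"tx":0.06,"ty":0.14,"tz":-0.045,"claw":1},{"wx":0,"wy":0,"wz":0,"tx":0.1,"ty":0.16,"tz":-0.052,"claw":1},{"wx":0,"wy":0,"wz":0,"tx":0.14,"ty":0.16,"tz":-0.052,"claw":1},{"wx":0,"wy":0,"wz":0,"tx":0.165,"ty":0.16,"tz":-0.052,"claw":1},{"wx":0,"wy":0,"wz":0,"tx":0.176,"ty":0.16,"tz":-0.052,"claw":1},{"wx":0,"wy":0,"wz":0,"tx":0.178,"ty":0.16,"tz":-0.052,"claw":1}]'; python3 g.py .63 .31 .034 -5.6
```

```text
clock: 3.05
position: [0.6294, 0.3101, 0.0351]
tool_rot: [2.541, 1.567, 0.869]
force: [0.0, -0.7, -0.4]
grip_width: 0.0131
clock 3.05 pos [0.6294 0.3101 0.0351] F [ 0.  -0.7 -0.4] w 0.0131 q [-0.72  0.92  0.3   1.51 -0.35  0.76 -0.38]
 y+1 t [0.0011 0.0006 0.    ] w [-0.2 -0.2 -0.1]
 y-1 t [0.0011 0.0006 0.    ] w [179.8  -0.2   0.3]
```

Lower until contact, release, rise (opening only moderately, then clear).

```bash
python3 -m creep '[{"wx":0,"wy":0,"wz":0,"tx":0.003,"ty":0,"tz":0,"claw":1},{"wx":0,"wy":0,"wz":0,"tx":0.003,"ty":0,"tz":0,"claw":0.4},{"wx":0,"wy":0,"wz":0,"tx":0.002,"ty":0,"tz":0,"claw":0.4},{"wx":0,"wy":0,"wz":0,"tx":0.0,"ty":0,"tz":0,"claw":0.4},{"wx":0,"wy":0,"wz":0,"tx":-0.03,"ty":0,"tz":0,"claw":0.4},{"wx":0,"wy":0,"wz":0,"tx":-0.08,"ty":0,"tz":0,"claw":0.4},{"wx":0,"wy":0,"wz":0,"tx":-0.13,"ty":0,"tz":0,"claw":0.4},{"wx":0,"wy":0,"wz":0,"tx":-0.18,"ty":0,"tz":0,"claw":0.4}]'; python3 - <<'E'
from h import *
snap("car",[("side",(190,140),(80,70),8),("top",(160,185),(75,65),10)])
cv2.imwrite("pics/fulltop2.png",cv2.imread("pics/full_car_top.png"))
E
```

```text
clock: 3.85
position: [0.6288, 0.3094, 0.218]
tool_rot: [2.479, 1.566, 0.807]
force: [0.3, 0.3, -0.9]
grip_width: 0.0515
```

View pics/car_side.png

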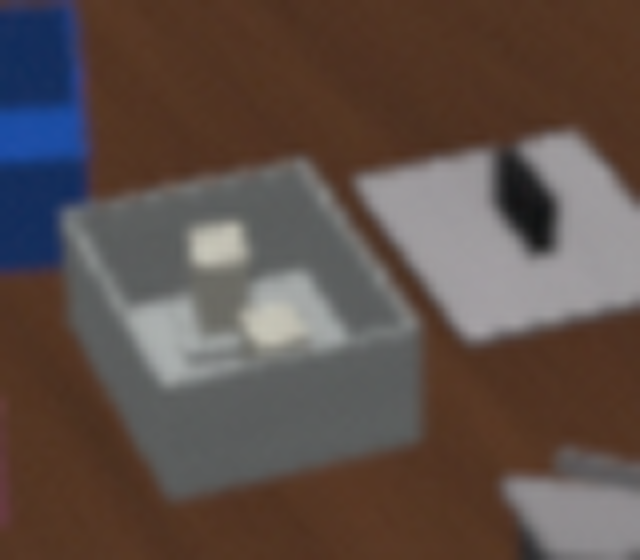

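View pics/car_top.png

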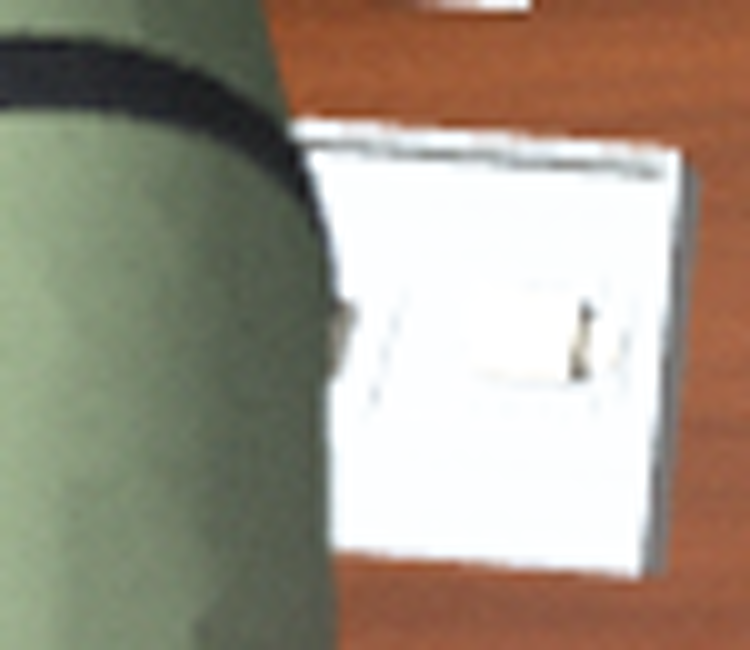

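View pics/fulltop2.png

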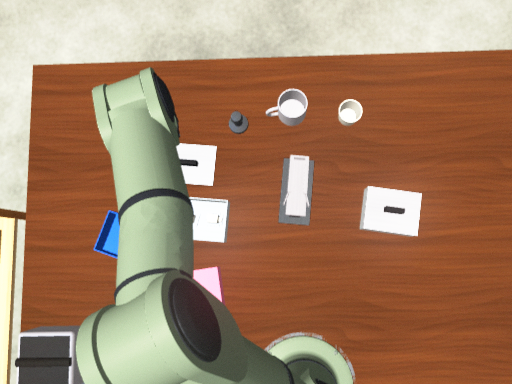

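```bash
python3 g.py .48 .07 .218 -5.6
```

```text
clock 3.95 pos [0.6316 0.3103 0.2234] F [ 0.3 -0.2 -0.3] w 0.0515 q [-0.76  0.7   0.38  1.42 -0.28  1.06 -0.43]
 y+1 t [ 0.0017 -0.1265  0.2545] w [-0.2 -0.5 -0.6]
 y-1 t [ 0.0017 -0.1265  0.2545] w [179.8  -1.    0.8]
```

```bash
python3 -m creep '[{"wx":0,"wy":0,"wz":0,"tx":0,"ty":-0.126,"tz":0.254,"claw":0.4},{"wx":0,"wy":0,"wz":0,"tx":0,"ty":-0.126,"tz":0.254,"claw":0.4},{"wx":0,"wy":0,"wz":0,"tx":0,"ty":-0.126,"tz":0.254,"claw":0.4},{"wx":0,"wy":0,"wz":0,"tx":0,"ty":-0.126,"tz":0.254,"claw":0.4},{"wx":0,"wy":0,"wz":0,"tx":0,"ty":-0.126,"tz":0.254,"claw":0.4},{"wx":0,"wy":0,"wz":0,"tx":0,"ty":-0.126,"tz":0.254,"claw":0.4}]'; python3 - <<'E'
from h import *
snap("car2",[("top",(160,185),(75,65),10)])
a=cv2.imread("pics/full_car2_top.png")[185:250,160:235].astype(float)
b=np.clip((a-200)*255/55,0,255).astype(np.uint8)
cv2.imwrite("pics/car2c.png",cv2.resize(b,None,fx=10,fy=10,interpolation=cv2.INTER_CUBIC))
E
```

```text
clock: 4.55
position: [0.4787, 0.0677, 0.2204]
tool_rot: [2.284, 1.556, 0.609]
force: [0.7, 0.0, 0.7]
grip_width: 0.0515
```

View pics/car2_top.png

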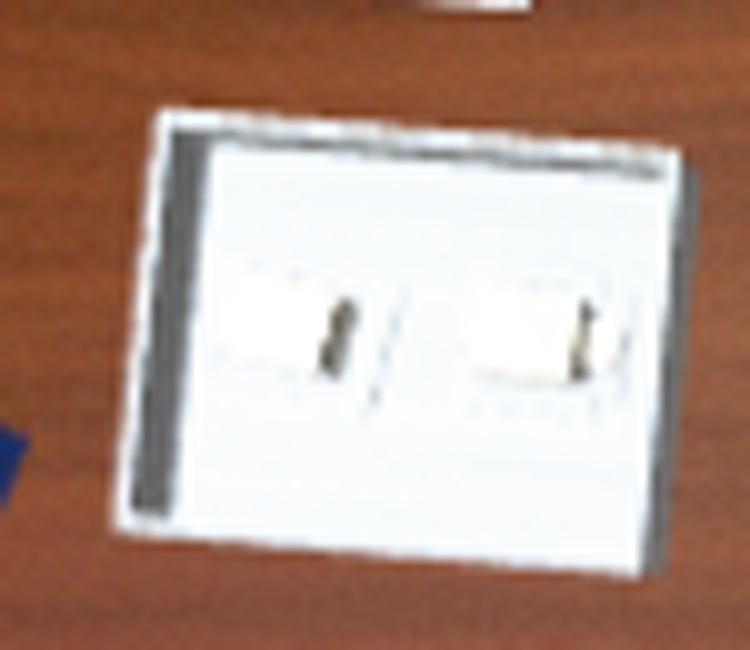

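View pics/car2c.png

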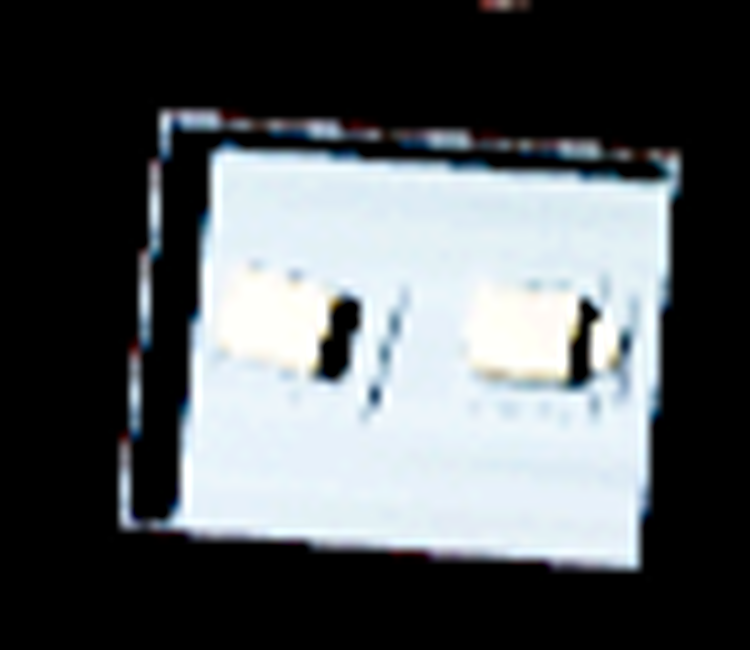

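```bash
python3 - <<'E'
from h import *
L=uncrop([(235,270),(338,290),(318,375),(215,350)],(160,185),10);Rr=uncrop([(478,287),(580,292),(568,383),(468,372)],(160,185),10)
def plane(n,u,z):
    c=CAL[n];R=np.array(c["R"]);o=-R.T@np.array(c["t"]);d=R.T@np.array([(u[0]-c["cx"])/c["fx"],(u[1]-c["cy"])/c["fy"],1]);return o+d*(z-o[2])/d[2]
us={'L':uncrop([(218,244)],(190,140),8)[0],'R':uncrop([(275,324)],(190,140),8)[0]}
for k,q in(('L',L),('R',Rr)):
    P=np.array([plane("top",u,.051) for u in q]);c=P.mean(0)
    ax=(P[1]+P[2]-P[0]-P[3]);bx=(P[0]+P[1]-P[2]-P[3])
    print(k,c.round(4),"long ax deg",np.degrees(np.arctan2(ax[1],ax[0])).round(1),"len",np.linalg.norm(ax)/2,"short",np.degrees(np.arctan2(bx[1],bx[0])).round(1),np.linalg.norm(bx)/2,"tri",tri(us[k],q.mean(0)).round(4),"side plane",plane("side",us[k],.051).round(4))
# expectation
for s in(34,-34): print(np.array([.4639,.2735])+Ro.from_euler('z',-.0975).as_matrix()[:2,:2]@[0,s/1e3])
E
```

```text
L [0.4687 0.3099 0.051 ] long ax deg -103.5 len 0.02972366863496029 short -13.7 0.023610233344256864 tri [0.4711 0.3094 0.0486] side plane [0.4719 0.3051 0.051 ]
R [0.4637 0.2407 0.051 ] long ax deg -95.8 len 0.02836623738462748 short -7.5 0.02468754291569871 tri [0.4661 0.2401 0.0485] side plane [0.4669 0.2359 0.051 ]
[0.46720975 0.30733852]
[0.46059025 0.23966148]
```

```bash
python3 g.py .465 .240 .04 -6.6
```

```text
clock 4.60 pos [0.4771 0.0643 0.2206] F [ 1.3 -6.7  0.9] w 0.0510 q [-0.59  0.35  0.43  2.02 -0.21  0.79 -0.15]
 y+1 t [ 0.1818 -0.0327 -0.1717] w [ 0.5 -0.5 -0.6]
 y-1 t [ 0.1818 -0.0327 -0.1717] w [-179.5    1.    -0.8]
```

```bash
python3 -m creep '[{"wx":0.5,"wy":-0.5,"wz":-0.6,"tx":0.04,"ty":-0.032,"tz":-0.172,"claw":0.4},{"wx":0.5,"wy":-0.5,"wz":-0.6,"tx":0.06,"ty":-0.033,"tz":-0.172,"claw":0.4},{"wx":0.5,"wy":-0.5,"wz":-0.6,"tx":0.09,"ty":-0.033,"tz":-0.172,"claw":0.4},{"wx":0.5,"wy":-0.5,"wz":-0.6,"tx":0.1,"ty":-0.033,"tz":-0.172,"claw":0.4},{"wx":0.5,"wy":-0.5,"wz":-0.6,"tx":0.1,"ty":-0.033,"tz":-0.172,"claw":0.4}]'; python3 g.py .465 .240 .04 -6.6
```

```text
clock: 5.1
position: [0.4612, 0.2437, 0.1184]
tool_rot: [-1.317, 1.567, -2.997]
force: [0.2, -1.1, 1.3]
grip_width: 0.0514
clock 5.10 pos [0.4612 0.2437 0.1184] F [ 0.2 -1.1  1.3] w 0.0514 q [-0.84  0.58  0.32  1.99 -0.3   0.63 -0.42]
 y+1 t [0.0784 0.0044 0.0032] w [0.3 0.1 0.2]
 y-1 t [0.0784 0.0044 0.0032] w [-1.797e+02 -3.000e-01  1.000e-01]
```

```bash
python3 -m creep '[{"wx":0.3,"wy":0,"wz":0,"tx":0.02,"ty":0.0045,"tz":0.003,"claw":0.4},{"wx":0.3,"wy":0,"wz":0,"tx":0.03,"ty":0.0045,"tz":0.003,"claw":0.4},{"wx":0.3,"wy":0,"wz":0,"tx":0.05,"ty":0.0045,"tz":0.003,"claw":0.4}]'; python3 - <<'E'
from h import *
snap("gr1",[("side",(190,110),(90,100),8)])
E
python3 g.py .465 .240 .04 -6.6
```

```text
clock: 5.4
position: [0.466, 0.2401, 0.0692]
tool_rot: [-1.718, 1.569, 2.879]
force: [1.0, -0.1, -0.0]
grip_width: 0.0513
clock 5.45 pos [0.4647 0.2395 0.0662] F [-3.5 -2.3 -3.8] w 0.0514 q [-0.79  0.67  0.27  2.   -0.34  0.52 -0.38]
 y+1 t [ 0.0262  0.0004 -0.0006] w [-0.   0.1  0.3]
 y-1 t [ 0.0262  0.0004 -0.0006] w [180.    0.4  -0.2]
```

View pics/gr1_side.png

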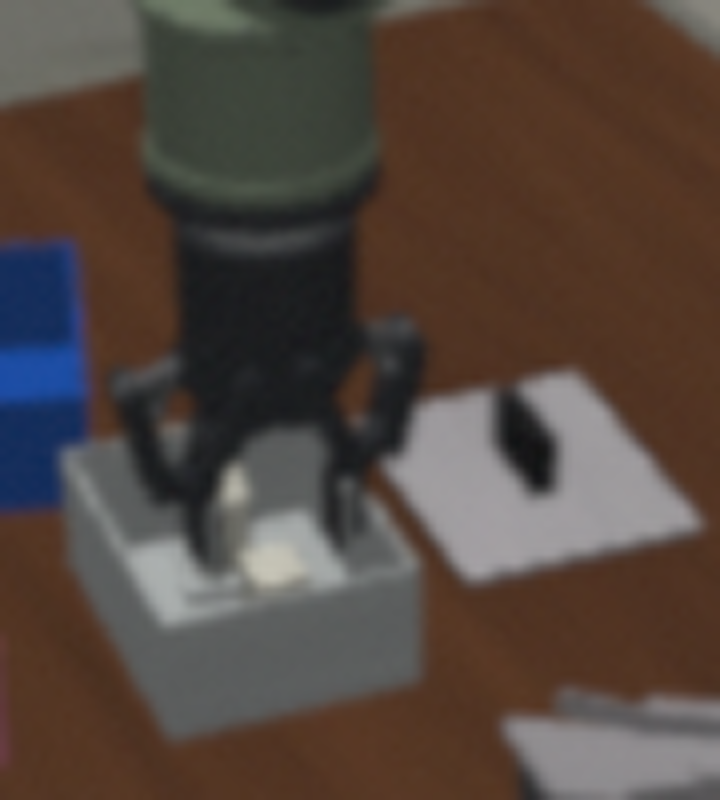

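```bash
python3 -m creep '[{"wx":0,"wy":0.1,"wz":0.2,"tx":0.014,"ty":0,"tz":0,"claw":0.4},{"wx":0,"wy":0.1,"wz":0.2,"tx":0.026,"ty":0,"tz":0,"claw":0.4},{"wx":0,"wy":0.1,"wz":0.2,"tx":0.026,"ty":0,"tz":0,"claw":0.9},{"wx":0,"wy":0.1,"wz":0.2,"tx":0.026,"ty":0,"tz":0,"claw":0.9},{"wx":0,"wy":0.1,"wz":0.2,"tx":0.026,"ty":0,"tz":0,"claw":0.9},{"wx":0,"wy":0.1,"wz":0.2,"tx":0.026,"ty":0,"tz":0,"claw":0.9}]' 40;  python3 g.py .465 .240 .04 -6.6
```

```text
clock: 6.05
position: [0.4648, 0.2397, 0.0409]
tool_rot: [-2.231, 1.57, 2.365]
force: [1.3, 0.7, 0.2]
grip_width: 0.0234
clock 6.05 pos [0.4648 0.2397 0.0409] F [1.3 0.7 0.2] w 0.0234 q [-0.77  0.71  0.24  2.01 -0.36  0.46 -0.37]
 y+1 t [ 0.0009  0.0001 -0.0003] w [-0. -0.  0.]
 y-1 t [ 0.0009  0.0001 -0.0003] w [180.   0.   0.]
```

```bash
cat > gc.py <<'E'
import sys
from h import *
# gc.py xc(mm) yc zc(underside) sgn h(TCP over underside) [dx]
xc,yc,zc,sg,h=map(float,sys.argv[1:6])
p=np.array([.6252,-.0072,.0415]);R=RC(3.036);M=R.as_matrix()
s=bot.observe();q=R.inv().apply(s['position']-p)*1e3
Rt=R.inv()*Ro.from_euler('xyz',s['tool_rot'])
print("TCP in channel",q.round(1),"underside z %.1f"%(q[2]-h),"tool x in chan",Rt.as_matrix()[:,0].round(3))
go(R.apply(np.array([xc,yc,zc+h])/1e3)+p,-M[:,2],sg*M[:,1])
E
python3 -m creep '[{"wx":0,"wy":0,"wz":0,"tx":-0.03,"ty":0,"tz":0,"claw":0.9},{"wx":0,"wy":0,"wz":0,"tx":-0.08,"ty":0,"tz":0,"claw":0.9},{"wx":0,"wy":0,"wz":0,"tx":-0.13,"ty":0,"tz":0,"claw":0.9},{"wx":0,"wy":0,"wz":0,"tx":-0.16,"ty":0,"tz":0,"claw":0.9}]'; python3 gc.py 148 0 50 -1 37.9
```

```text
clock: 6.45
position: [0.4655, 0.2397, 0.2046]
tool_rot: [2.504, 1.567, 0.817]
force: [0.4, -0.4, -1.5]
grip_width: 0.0233
TCP in channel [ 229.4 -228.7   90.1] underside z 52.2 tool x in chan [-0.344 -0.003 -0.939]
clock 6.45 pos [0.4655 0.2397 0.2046] F [ 0.4 -0.4 -1.5] w 0.0233 q [-0.89  0.45  0.4   1.93 -0.24  0.81 -0.47]
 y+1 t [0.0294 0.0781 0.228 ] w [-89.6  15.6 -16. ]
 y-1 t [0.0294 0.0781 0.228 ] w [ 88.4 -16.  -15.6]
```

```bash
python3 -m creep '[{"wx":-89.6,"wy":15.6,"wz":-16,"tx":0.0,"ty":0.078,"tz":0.228,"claw":0.9},{"wx":-89.6,"wy":15.6,"wz":-16,"tx":0.0,"ty":0.078,"tz":0.228,"claw":0.9},{"wx":-89.6,"wy":15.6,"wz":-16,"tx":0.0,"ty":0.078,"tz":0.228,"claw":0.9},{"wx":-89.6,"wy":15.6,"wz":-16,"tx":0.0,"ty":0.078,"tz":0.228,"claw":0.9},{"wx":-89.6,"wy":15.6,"wz":-16,"tx":0.0,"ty":0.078,"tz":0.228,"claw":0.9},{"wx":-89.6,"wy":15.6,"wz":-16,"tx":0.0,"ty":0.078,"tz":0.228,"claw":0.9},{"wx":-89.6,"wy":15.6,"wz":-16,"tx":0.0,"ty":0.078,"tz":0.228,"claw":0.9},{"wx":-89.6,"wy":15.6,"wz":-16,"tx":0.0,"ty":0.078,"tz":0.228,"claw":0.9}]'; python3 gc.py 148 0 40 -1 37.9
```

```text
clock: 7.25
position: [0.5167, 0.0028, 0.2045]
tool_rot: [-2.88, 1.32, 2.785]
force: [-0.3, 0.5, -0.9]
grip_width: 0.0234
TCP in channel [158.2   1.5 115.9] underside z 78.0 tool x in chan [-0.105 -0.062 -0.993]
clock 7.25 pos [0.5167 0.0028 0.2045] F [-0.3  0.5 -0.9] w 0.0234 q [-0.14  0.53  0.12  1.75 -0.17  1.1   1.02]
 y+1 t [0.0389 0.0022 0.0058] w [-28.7   5.   -5. ]
 y-1 t [0.0389 0.0022 0.0058] w [151.   -6.7  -6.8]
```

```bash
python3 -m creep '[{"wx":-28.7,"wy":5,"wz":-5,"tx":0.02,"ty":0.002,"tz":0.006,"claw":0.9},{"wx":-28.7,"wy":5,"wz":-5,"tx":0.039,"ty":0.002,"tz":0.006,"claw":0.9},{"wx":-28.7,"wy":5,"wz":-5,"tx":0.039,"ty":0.002,"tz":0.006,"claw":0.9},{"wx":-28.7,"wy":5,"wz":-5,"tx":0.039,"ty":0.002,"tz":0.006,"claw":0.9}]'; python3 - <<'E'
from h import *
snap("hov1",[("side",(240,130),(100,110),7),("top",(255,140),(90,90),7)])
E
python3 gc.py 148 0 12 -1 37.9
```

```text
clock: 7.65
position: [0.5133, 0.0044, 0.1649]
tool_rot: [3.14, 1.22, 3.04]
force: [-0.2, 0.1, -0.3]
grip_width: 0.0232
TCP in channel [1.478e+02 1.000e-01 7.780e+01] underside z 39.9 tool x in chan [ 0.     0.001 -1.   ]
clock 7.75 pos [0.5136 0.0045 0.1652] F [ 0.1  0.1 -0.3] w 0.0233 q [-0.09  0.63  0.    1.7  -0.07  1.15  1.42]
 y+1 t [ 0.0279  0.0002 -0.0002] w [ 0.1 -0.   0. ]
 y-1 t [ 0.0279  0.0002 -0.0002] w [-1.799e+02 -1.000e-01 -0.000e+00]
```

View pics/hov1_side.png

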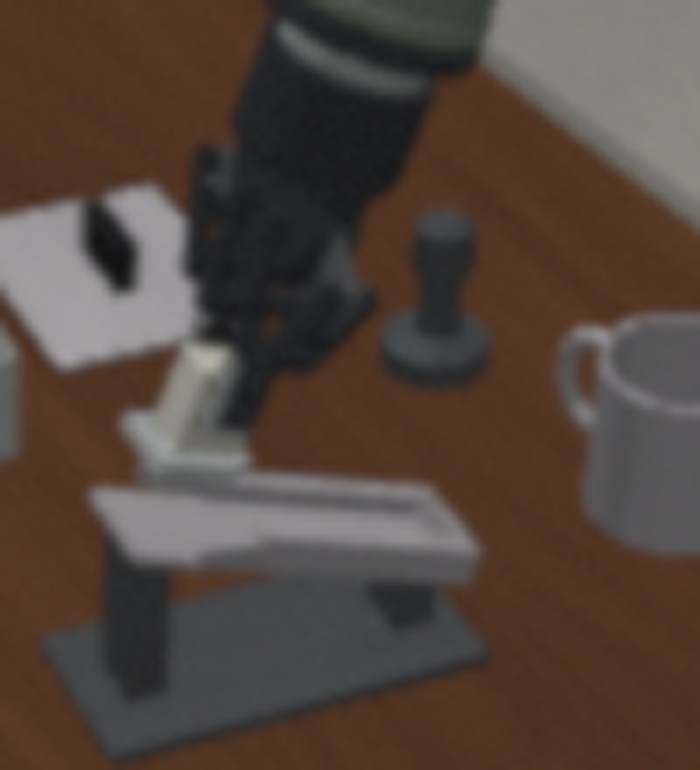

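View pics/hov1_top.png

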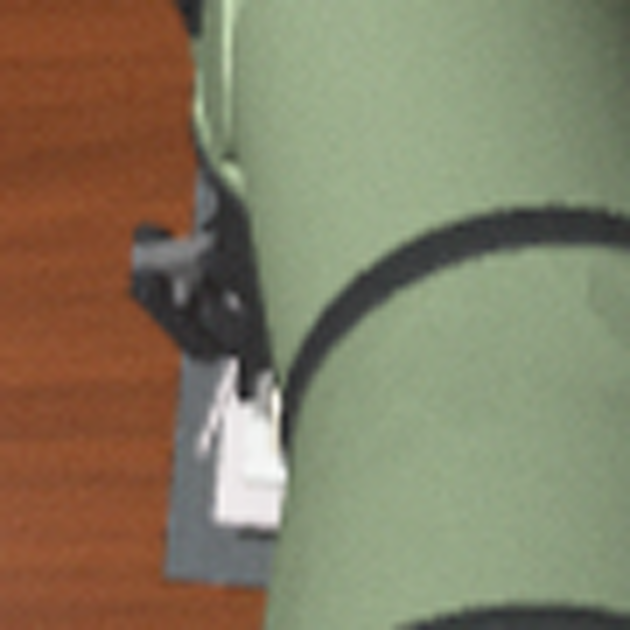

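```bash
cat > ovc.py <<'E'
import sys
from ov import *
def cart_segs():
    s=[];o=[(-24,-20),(16,-20),(16,-15),(24,-15),(24,15),(16,15),(16,20),(-24,20)]
    for z in(0,7): s+=[((*o[i],z),(*o[(i+1)%8],z)) for i in range(8)]
    b=[(-15,-12),(15,-12),(15,12),(-15,12)]
    s+=[((*b[i],48),(*b[(i+1)%4],48)) for i in range(4)]+[((*q,7),(*q,48)) for q in b]
    s+=[((15,-6,19),(23,-6,19)),((23,-6,19),(23,6,19)),((23,6,19),(15,6,19))]
    return s
if __name__=="__main__":
    f,n,x0,y0,w,h,k,cx,cy,cz=sys.argv[1:11]
    off=(int(x0),int(y0));k=float(k)
    im=cv2.imread(f);im=cv2.resize(im[off[1]:off[1]+int(h),off[0]:off[0]+int(w)],None,fx=k,fy=k,interpolation=cv2.INTER_CUBIC)
    T=lambda X:RC(C['yaw']).apply(X)+C['p']
    seg(n,im,T,off,k,chan_segs(),(0,255,0))
    o=np.array([float(cx),float(cy),float(cz)])/1e3
    seg(n,im,lambda X:T(X*[-1,-1,1]+o),off,k,cart_segs(),(0,0,255));cv2.imwrite("pics/"+sys.argv[11],im)
E
python3 ovc.py pics/full_hov1_side.png side 245 170 70 50 11 147.8 0 39.9 ovc1.png
```

```text
(no output)
```

View pics/ovc1.png

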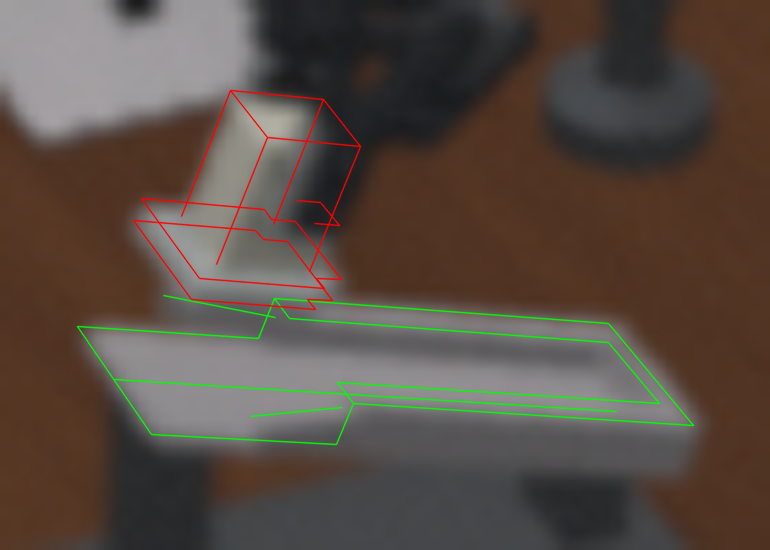

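```bash
python3 ovc.py pics/full_hov1_top.png top 275 185 40 35 18 147.8 0 39.9 ovc1t.png
```

```text
(no output)
```

View pics/ovc1t.png

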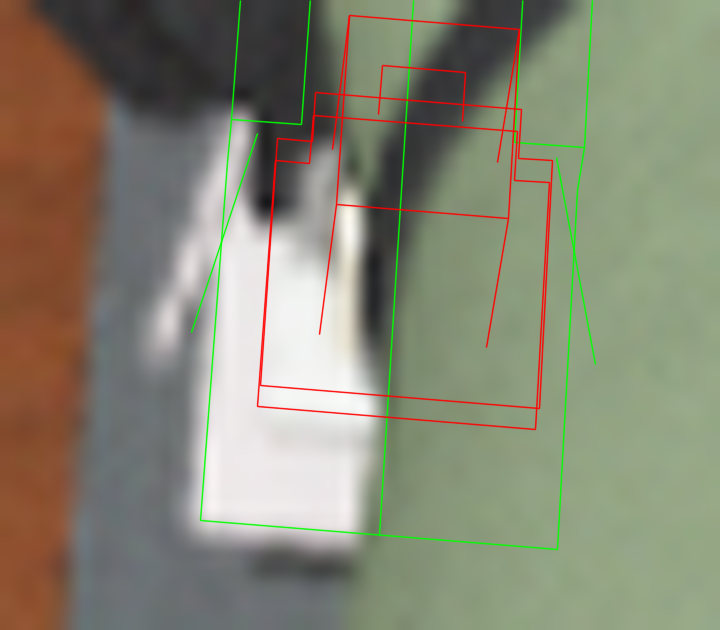

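```bash
python3 gc.py 142 -1.2 8 -1 37.9
```

```text
TCP in channel [1.478e+02 1.000e-01 7.780e+01] underside z 39.9 tool x in chan [ 0.     0.001 -1.   ]
clock 7.75 pos [0.5136 0.0045 0.1652] F [ 0.1  0.1 -0.3] w 0.0233 q [-0.09  0.63  0.    1.7  -0.07  1.15  1.42]
 y+1 t [0.0319 0.0013 0.0058] w [ 0.1 -0.   0. ]
 y-1 t [0.0319 0.0013 0.0058] w [-1.799e+02 -1.000e-01 -0.000e+00]
```

```bash
python3 -m creep '[{"wx":0,"wy":0,"wz":0,"tx":0.016,"ty":0.0013,"tz":0.006,"claw":0.9},{"wx":0,"wy":0,"wz":0,"tx":0.028,"ty":0.0013,"tz":0.006,"claw":0.9},{"wx":0,"wy":0,"wz":0,"tx":0.032,"ty":0.0013,"tz":0.006,"claw":0.9},{"wx":0,"wy":0,"wz":0,"tx":0.032,"ty":0.0013,"tz":0.006,"claw":0.9}]';python3 gc.py 142 -1.2 3 -1 37.9;  python3 - <<'E'
from h import *
snap("hov2",[("side",(240,130),(100,110),7),("top",(255,140),(90,90),7)])
E
python3 ovc.py pics/full_hov2_side.png side 245 170 70 50 11 142 -1.2 8 ovc2.png
```

```text
clock: 8.15
position: [0.5079, 0.0063, 0.1329]
tool_rot: [-3.14, 1.221, 3.038]
force: [0.1, -0.2, -1.2]
grip_width: 0.0236
TCP in channel [142.2  -1.   45.5] underside z 7.6 tool x in chan [ 0.001  0.001 -1.   ]
clock 8.15 pos [0.5079 0.0063 0.1329] F [ 0.1 -0.2 -1.2] w 0.0236 q [-0.09  0.67 -0.    1.74 -0.07  1.08  1.42]
 y+1 t [0.0046 0.0002 0.0002] w [ 0.  -0.1  0. ]
 y-1 t [0.0046 0.0002 0.0002] w [-1.8e+02 -1.0e-01 -1.0e-01]
```

View pics/ovc2.png

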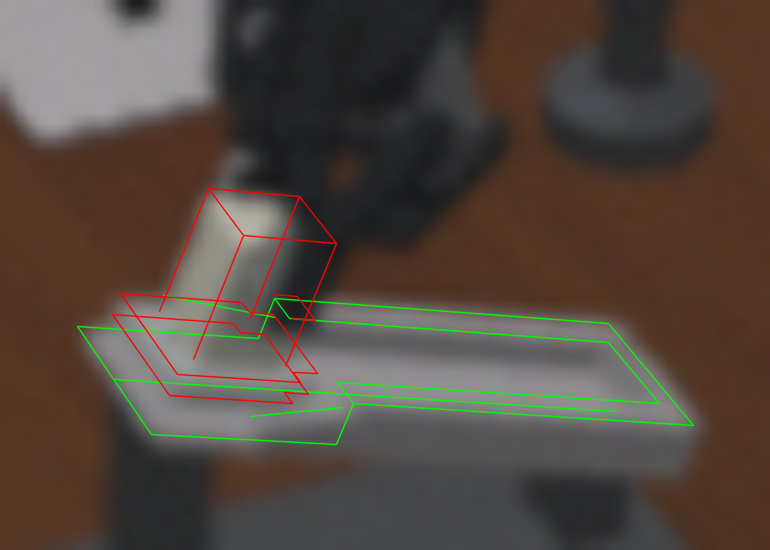

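```bash
python3 ovc.py pics/full_hov2_top.png top 275 185 40 35 18 142 -1.2 8 ovc2t.png
```

```text
(no output)
```

View pics/ovc2t.png

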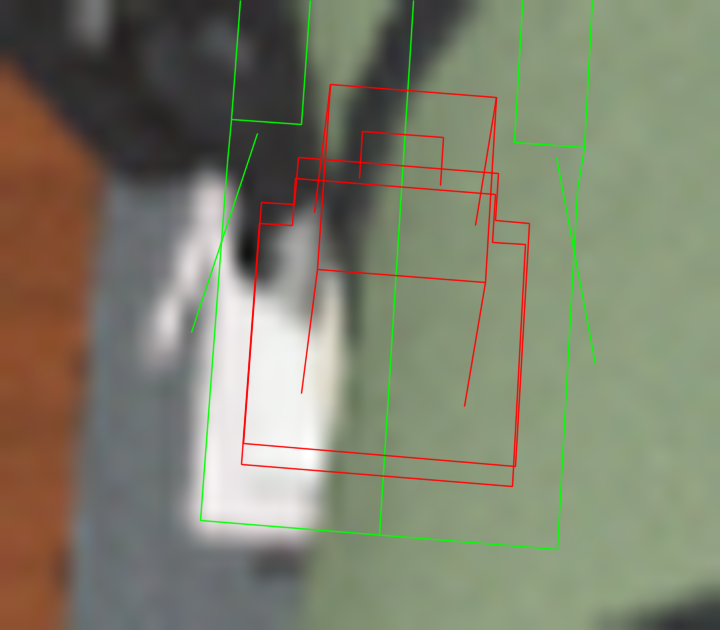

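```bash
python3 -m creep '[{"wx":0,"wy":0,"wz":0,"tx":0.004,"ty":0.001,"tz":0,"claw":0.9},{"wx":0,"wy":0,"wz":0,"tx":0.006,"ty":0.001,"tz":0,"claw":0.9},{"wx":0,"wy":0,"wz":0,"tx":0.007,"ty":0.001,"tz":0,"claw":0.9}]';python3 gc.py 142 -2 3 -1 37.9
```

```text
clock: 8.55
position: [0.5062, 0.0076, 0.1269]
tool_rot: [-3.141, 1.222, 3.038]
force: [-0.2, 0.4, -0.7]
grip_width: 0.0236
TCP in channel [141.9  -2.1  39.2] underside z 1.3 tool x in chan [-0.     0.001 -1.   ]
clock 8.55 pos [0.5062 0.0076 0.1269] F [-0.2  0.4 -0.7] w 0.0236 q [-0.09  0.67 -0.01  1.74 -0.07  1.07  1.42]
 y+1 t [-0.0017 -0.0001 -0.0001] w [0. 0. 0.]
 y-1 t [-0.0017 -0.0001 -0.0001] w [-180.   -0.    0.]
```

```bash
python3 -m creep '[{"wx":0,"wy":0,"wz":0,"tx":0.001,"ty":0,"tz":0,"claw":0.9},{"wx":0,"wy":0,"wz":0,"tx":0.0015,"ty":0,"tz":0,"claw":0.9}]';python3 gc.py 142 -2 3 -1 37.9
```

```text
clock: 8.75
position: [0.5064, 0.0076, 0.1262]
tool_rot: [-3.141, 1.224, 3.037]
force: [2.8, -0.9, 17.3]
grip_width: 0.0233
TCP in channel [141.5  -2.2  38.6] underside z 0.7 tool x in chan [-0.002  0.    -1.   ]
clock 8.75 pos [0.5064 0.0076 0.1262] F [ 2.8 -0.9 17.3] w 0.0233 q [-0.09  0.67 -0.01  1.75 -0.07  1.06  1.42]
 y+1 t [-0.0023 -0.0002 -0.0005] w [0.  0.1 0. ]
 y-1 t [-0.0023 -0.0002 -0.0005] w [-180.    -0.     0.2]
```

```bash
python3 -m creep '[{"wx":0,"wy":0,"wz":0,"tx":-0.0016,"ty":0,"tz":0.002,"claw":0.9},{"wx":0,"wy":0,"wz":0,"tx":-0.0018,"ty":0,"tz":0.008,"claw":0.9},{"wx":0,"wy":0,"wz":0,"tx":-0.0018,"ty":0,"tz":0.014,"claw":0.9},{"wx":0,"wy":0,"wz":0,"tx":-0.0018,"ty":0,"tz":0.02,"claw":0.9}]';python3 gc.py 142 -2 3 -1 37.9
```

```text
clock: 9.15
position: [0.5261, 0.0055, 0.1207]
tool_rot: [-3.141, 1.223, 3.037]
force: [-0.0, 0.4, -0.5]
grip_width: 0.0234
TCP in channel [120.9  -2.1  40.2] underside z 2.3 tool x in chan [-0.002  0.    -1.   ]
clock 9.15 pos [0.5261 0.0055 0.1207] F [-0.   0.4 -0.5] w 0.0234 q [-0.08  0.71 -0.    1.69 -0.07  1.09  1.42]
 y+1 t [-0.0007 -0.0001 -0.0211] w [0.  0.1 0. ]
 y-1 t [-0.0007 -0.0001 -0.0211] w [-1.8e+02 -0.0e+00  1.0e-01]
```

```bash
python3 -m creep '[{"wx":0,"wy":0,"wz":0,"tx":0,"ty":0,"tz":0.005,"claw":0.9},{"wx":0,"wy":0,"wz":0,"tx":0,"ty":0,"tz":0.01,"claw":0.9}]';python3 gc.py 142 -2 3 -1 37.9
```

```text
clock: 9.35
position: [0.5359, 0.0044, 0.1169]
tool_rot: [-3.141, 1.223, 3.037]
force: [-0.6, 0.0, -1.9]
grip_width: 0.0232
TCP in channel [110.3  -2.1  40. ] underside z 2.1 tool x in chan [-0.001  0.    -1.   ]
clock 9.35 pos [0.5359 0.0044 0.1169] F [-0.6  0.  -1.9] w 0.0232 q [-0.08  0.73 -0.    1.66 -0.07  1.09  1.43]
 y+1 t [-0.0009 -0.0001 -0.0317] w [0.  0.1 0. ]
 y-1 t [-0.0009 -0.0001 -0.0317] w [-1.8e+02 -0.0e+00  1.0e-01]
```

```bash
python3 -m creep '[{"wx":0,"wy":0,"wz":0,"tx":0.0003,"ty":0,"tz":0.005,"claw":0.9},{"wx":0,"wy":0,"wz":0,"tx":0.0003,"ty":0,"tz":0.01,"claw":0.9}]';python3 gc.py 142 -2 3 -1 37.9;  python3 - <<'E'
from h import *
snap("slide1",[("side",(245,170),(70,50),10)])
E
```

```text
clock: 9.55
position: [0.5455, 0.0034, 0.1129]
tool_rot: [-3.141, 1.223, 3.037]
force: [-0.5, 0.3, -0.2]
grip_width: 0.0234
TCP in channel [99.9 -2.1 39.6] underside z 1.7 tool x in chan [-0.001  0.    -1.   ]
clock 9.55 pos [0.5455 0.0034 0.1129] F [-0.5  0.3 -0.2] w 0.0234 q [-0.08  0.74 -0.    1.64 -0.07  1.1   1.43]
 y+1 t [-0.0014 -0.0001 -0.0421] w [0.  0.1 0. ]
 y-1 t [-0.0014 -0.0001 -0.0421] w [-1.8e+02 -0.0e+00  1.0e-01]
```

View pics/slide1_side.png

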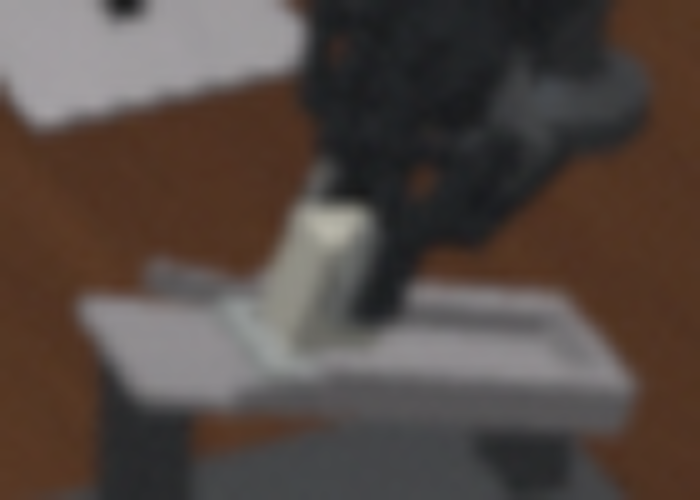

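```bash
python3 -m creep '[{"wx":0,"wy":0,"wz":0,"tx":0.0003,"ty":0,"tz":0.008,"claw":0.9},{"wx":0,"wy":0,"wz":0,"tx":0.0003,"ty":0,"tz":0.016,"claw":0.9},{"wx":0,"wy":0,"wz":0,"tx":0.0003,"ty":0,"tz":0.024,"claw":0.9}]';python3 gc.py 142 -2 3 -1 37.9
```

```text
clock: 9.9
position: [0.5691, 0.0009, 0.1039]
tool_rot: [-3.141, 1.223, 3.037]
force: [0.3, 0.9, -1.4]
grip_width: 0.0232
TCP in channel [74.6 -2.1 39.3] underside z 1.4 tool x in chan [-0.001  0.    -1.   ]
clock 9.90 pos [0.5691 0.0009 0.1039] F [ 0.3  0.9 -1.4] w 0.0232 q [-0.07  0.79  0.    1.57 -0.07  1.13  1.43]
 y+1 t [-0.0017 -0.0001 -0.0674] w [0.  0.1 0. ]
 y-1 t [-0.0017 -0.0001 -0.0674] w [-1.8e+02 -0.0e+00  1.0e-01]
```

```bash
python3 -m creep '[{"wx":0,"wy":0,"wz":0,"tx":0.0003,"ty":0,"tz":0.01,"claw":0.9},{"wx":0,"wy":0,"wz":0,"tx":0.0003,"ty":0,"tz":0.02,"claw":0.9},{"wx":0,"wy":0,"wz":0,"tx":0.0003,"ty":0,"tz":0.03,"claw":0.9},{"wx":0,"wy":0,"wz":0,"tx":0.0003,"ty":0,"tz":0.034,"claw":0.5},{"wx":0,"wy":0,"wz":0,"tx":0.0003,"ty":0,"tz":0.034,"claw":0.5},{"wx":0,"wy":0,"wz":0,"tx":0.0003,"ty":0,"tz":0.034,"claw":0.5},{"wx":0,"wy":0,"wz":0,"tx":-0.02,"ty":0,"tz":0.034,"claw":0.5},{"wx":0,"wy":0,"wz":0,"tx":-0.06,"ty":0,"tz":0.034,"claw":0.5}]';python3 gc.py 142 -2 3 -1 37.9;  python3 - <<'E'
from h import *
snap("slide2",[("side",(245,170),(70,50),10)])
E
```

```text
clock: 10.7
position: [0.6194, -0.0045, 0.1478]
tool_rot: [-3.139, 1.219, 3.039]
force: [0.3, -1.2, 0.4]
grip_width: 0.0431
TCP in channel [42.  -2.1 97.8] underside z 59.9 tool x in chan [ 0.003  0.001 -1.   ]
clock 10.70 pos [ 0.6194 -0.0045  0.1478] F [ 0.3 -1.2  0.4] w 0.0431 q [-0.07  0.81  0.01  1.39 -0.07  1.29  1.44]
 y+1 t [ 0.0572  0.     -0.0998] w [ 0.  -0.2  0.1]
 y-1 t [ 0.0572  0.     -0.0998] w [-1.8e+02 -1.0e-01 -3.0e-01]
```

View pics/slide2_side.png

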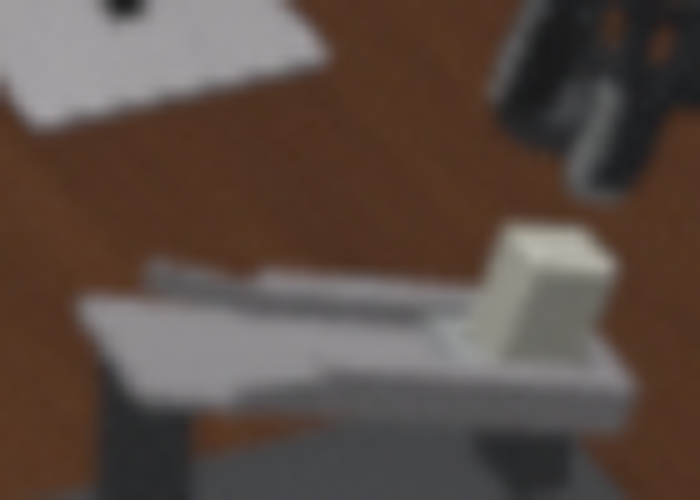

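Cartridge 1 has slid to the low end (body around (545,290)). Check against the model at x=24.

```bash
python3 ovc.py pics/full_slide2_side.png side 245 170 70 50 11 24 0 0 ovc3.png; python3 g.py .4695 .3095 .18 -13.7
```

```text
clock 10.75 pos [ 0.6242 -0.0048  0.1552] F [1.5 0.4 6.6] w 0.0429 q [-0.07  0.8   0.02  1.38 -0.07  1.3   1.44]
 y+1 t [ 0.0395  0.2963 -0.1844] w [ 96.6 -14.6  16.7]
 y-1 t [ 0.0395  0.2963 -0.1844] w [-81.5 -16.1 -14.1]
```

View pics/ovc3.png

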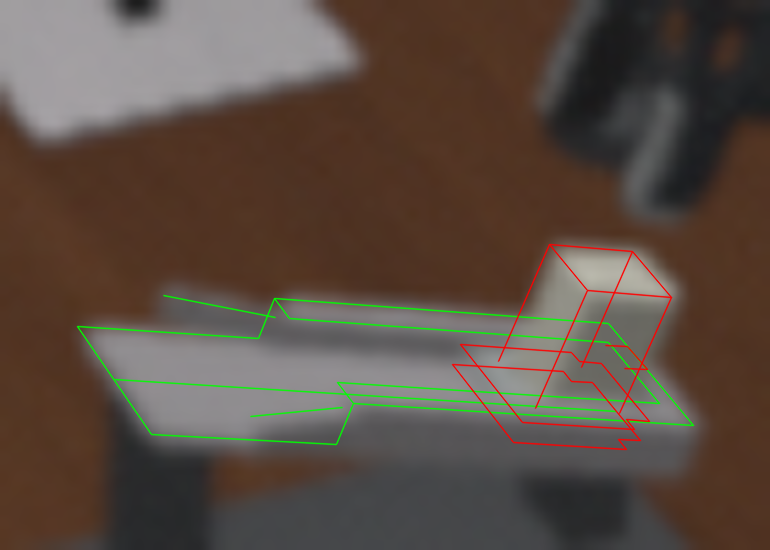

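```bash
python3 -m creep '[{"wx":96.6,"wy":-14.6,"wz":16.7,"tx":0.02,"ty":0.296,"tz":-0.184,"claw":0.4},{"wx":96.6,"wy":-14.6,"wz":16.7,"tx":0.02,"ty":0.296,"tz":-0.184,"claw":0.4},{"wx":96.6,"wy":-14.6,"wz":16.7,"tx":0.02,"ty":0.296,"tz":-0.184,"claw":0.4},{"wx":96.6,"wy":-14.6,"wz":16.7,"tx":0.02,"ty":0.296,"tz":-0.184,"claw":0.4},{"wx":96.6,"wy":-14.6,"wz":16.7,"tx":0.02,"ty":0.296,"tz":-0.184,"claw":0.4},{"wx":96.6,"wy":-14.6,"wz":16.7,"tx":0.02,"ty":0.296,"tz":-0.184,"claw":0.4},{"wx":96.6,"wy":-14.6,"wz":16.7,"tx":0.04,"ty":0.296,"tz":-0.184,"claw":0.4},{"wx":96.6,"wy":-14.6,"wz":16.7,"tx":0.04,"ty":0.296,"tz":-0.184,"claw":0.4}]';python3 g.py .4695 .3095 .11 -13.7
```

```text
clock: 11.55
position: [0.4656, 0.3142, 0.1791]
tool_rot: [-2.558, 1.448, 2.442]
force: [0.3, -0.5, -0.9]
grip_width: 0.0513
clock 11.55 pos [0.4656 0.3142 0.1791] F [ 0.3 -0.5 -0.9] w 0.0513 q [-0.81  0.54  0.24  1.82 -0.32  0.86 -0.09]
 y+1 t [0.0679 0.007  0.0127] w [30.1 -4.7  5.3]
 y-1 t [0.0679 0.007  0.0127] w [-149.6   -7.1   -6.3]
```

```bash
python3 -m creep '[{"wx":30,"wy":-4.7,"wz":5.3,"tx":0.02,"ty":0.007,"tz":0.013,"claw":0.4},{"wx":30,"wy":-4.7,"wz":5.3,"tx":0.04,"ty":0.007,"tz":0.013,"claw":0.4},{"wx":30,"wy":-4.7,"wz":5.3,"tx":0.06,"ty":0.007,"tz":0.013,"claw":0.4},{"wx":30,"wy":-4.7,"wz":5.3,"tx":0.068,"ty":0.007,"tz":0.013,"claw":0.4},{"wx":30,"wy":-4.7,"wz":5.3,"tx":0.068,"ty":0.007,"tz":0.013,"claw":0.4}]';python3 g.py .4695 .3095 .041 -13.7
python3 - <<'E'
from h import *
snap("gr2",[("side",(190,100),(80,100),8)])
E
```

```text
clock: 12.05
position: [0.4682, 0.3097, 0.109]
tool_rot: [-0.795, 1.569, -2.602]
force: [-0.5, 0.1, 0.4]
grip_width: 0.0511
clock 12.05 pos [0.4682 0.3097 0.109 ] F [-0.5  0.1  0.4] w 0.0511 q [-0.98  0.66  0.41  1.89 -0.4   0.67 -0.56]
 y+1 t [ 0.068   0.0014 -0.0002] w [0.2 0.1 0.1]
 y-1 t [ 0.068   0.0014 -0.0002] w [-1.798e+02 -1.000e-01  1.000e-01]
```

View pics/gr2_side.png

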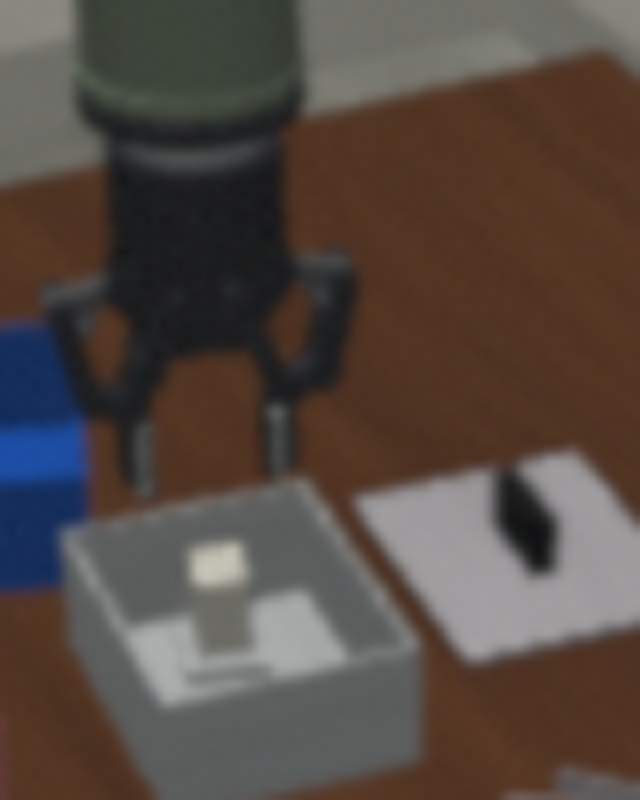

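```bash
python3 g.py .4695 .311 .041 -13.7|tail -2; python3 -m creep '[{"wx":0.2,"wy":0.1,"wz":0.1,"tx":0.02,"ty":0.0012,"tz":-0.002,"claw":0.4},{"wx":0.2,"wy":0.1,"wz":0.1,"tx":0.05,"ty":0.0012,"tz":-0.002,"claw":0.4},{"wx":0.2,"wy":0.1,"wz":0.1,"tx":0.068,"ty":0.0012,"tz":-0.002,"claw":0.4},{"wx":0.2,"wy":0.1,"wz":0.1,"tx":0.068,"ty":0.0012,"tz":-0.002,"claw":0.6},{"wx":0.2,"wy":0.1,"wz":0.1,"tx":0.068,"ty":0.0012,"tz":-0.002,"claw":0.9},{"wx":0.2,"wy":0.1,"wz":0.1,"tx":0.068,"ty":0.0012,"tz":-0.002,"claw":0.9},{"wx":0.2,"wy":0.1,"wz":0.1,"tx":0.068,"ty":0.0012,"tz":-0.002,"claw":0.9},{"wx":0.2,"wy":0.1,"wz":0.1,"tx":0.068,"ty":0.0012,"tz":-0.002,"claw":0.9}]' 40;  python3 g.py .4695 .311 .2 -13.7
```

```text
y+1 t [ 0.0688  0.0002 -0.0016] w [0.3 0.  0.1]
 y-1 t [ 0.0688  0.0002 -0.0016] w [-1.797e+02 -1.000e-01  0.000e+00]
clock: 12.9
position: [0.471, 0.3116, 0.0429]
tool_rot: [2.678, 1.567, 0.87]
force: [-1.1, -0.3, 9.6]
grip_width: 0.0235
clock 12.90 pos [0.471  0.3116 0.0429] F [-1.1 -0.3  9.6] w 0.0235 q [-0.93  0.76  0.34  1.91 -0.46  0.55 -0.51]
 y+1 t [-0.1571 -0.0011  0.0004] w [ 0.1 -0.2 -0.1]
 y-1 t [-0.1571 -0.0011  0.0004] w [-1.799e+02  1.000e-01 -3.000e-01]
```

```bash
python3 -m creep '[{"wx":0,"wy":0,"wz":0,"tx":-0.03,"ty":0,"tz":0,"claw":0.9},{"wx":0,"wy":0,"wz":0,"tx":-0.08,"ty":0,"tz":0,"claw":0.9},{"wx":0,"wy":0,"wz":0,"tx":-0.13,"ty":0,"tz":0,"claw":0.9},{"wx":0,"wy":0,"wz":0,"tx":-0.16,"ty":0,"tz":0,"claw":0.9}]'; python3 gc.py 146 -2 60 1 39.9
python3 - <<'E'
from h import *
snap("gr3",[("side",(190,60),(80,100),8)])
E
```

```text
clock: 13.3
position: [0.4714, 0.3113, 0.2069]
tool_rot: [2.609, 1.564, 0.801]
force: [0.7, -0.3, -0.9]
grip_width: 0.023
TCP in channel [ 231.9 -300.5   91.6] underside z 51.7 tool x in chan [-0.346 -0.006 -0.938]
clock 13.30 pos [0.4714 0.3113 0.2069] F [ 0.7 -0.3 -0.9] w 0.0230 q [-1.04  0.52  0.5   1.83 -0.32  0.87 -0.62]
 y+1 t [0.0203 0.1218 0.2851] w [ 81.6 -16.8 -14.3]
 y-1 t [0.0203 0.1218 0.2851] w [-96.3  14.8 -17.4]
```

View pics/gr3_side.png

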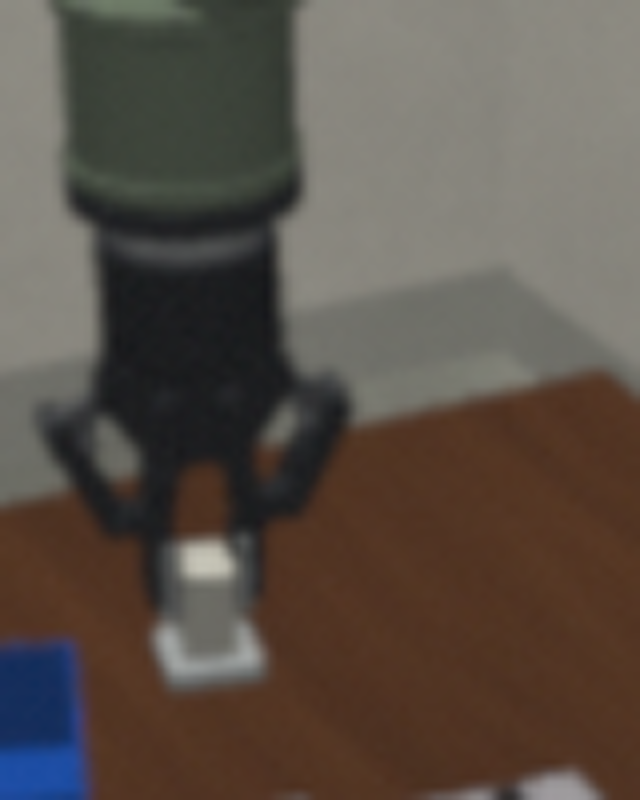

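```bash
python3 -m creep '[{"wx":81.6,"wy":-16.8,"wz":-14.3,"tx":0.0,"ty":0.122,"tz":0.285,"claw":0.9},{"wx":81.6,"wy":-16.8,"wz":-14.3,"tx":0.0,"ty":0.122,"tz":0.285,"claw":0.9},{"wx":81.6,"wy":-16.8,"wz":-14.3,"tx":0.0,"ty":0.122,"tz":0.285,"claw":0.9},{"wx":81.6,"wy":-16.8,"wz":-14.3,"tx":0.0,"ty":0.122,"tz":0.285,"claw":0.9},{"wx":81.6,"wy":-16.8,"wz":-14.3,"tx":0.0,"ty":0.122,"tz":0.285,"claw":0.9},{"wx":81.6,"wy":-16.8,"wz":-14.3,"tx":0.0,"ty":0.122,"tz":0.285,"claw":0.9},{"wx":81.6,"wy":-16.8,"wz":-14.3,"tx":0.0,"ty":0.122,"tz":0.285,"claw":0.9},{"wx":81.6,"wy":-16.8,"wz":-14.3,"tx":0.0,"ty":0.122,"tz":0.285,"claw":0.9}]'; python3 gc.py 144 -2 40 1 39.9
```

```text
clock: 14.15
position: [0.5245, 0.004, 0.2088]
tool_rot: [-0.142, 1.281, -3.127]
force: [0.2, 0.8, 0.8]
grip_width: 0.0231
TCP in channel [152.5  -0.5 122.5] underside z 82.6 tool x in chan [-0.061  0.034 -0.998]
clock 14.15 pos [0.5245 0.004  0.2088] F [0.2 0.8 0.8] w 0.0231 q [-0.62  0.72  0.82  1.71 -0.48  1.25 -1.04]
 y+1 t [ 0.043  -0.0014 -0.0064] w [14.7 -3.2 -2.4]
 y-1 t [ 0.043  -0.0014 -0.0064] w [-165.2    3.5   -4.7]
```

```bash
python3 -m creep '[{"wx":14.7,"wy":-3.2,"wz":-2.4,"tx":0.02,"ty":-0.0014,"tz":-0.0064,"claw":0.9},{"wx":14.7,"wy":-3.2,"wz":-2.4,"tx":0.043,"ty":-0.0014,"tz":-0.0064,"claw":0.9},{"wx":14.7,"wy":-3.2,"wz":-2.4,"tx":0.043,"ty":-0.0014,"tz":-0.0064,"claw":0.9}]'; python3 gc.py 142 -2 8 1 39.9
python3 - <<'E'
from h import *
snap("hov3",[("side",(240,130),(100,110),7),("top",(255,140),(90,90),7)])
E
python3 ovc.py pics/full_hov3_side.png side 245 170 70 50 11 144 -2 40 ovc4.png
python3 ovc.py pics/full_hov3_top.png top 275 175 40 40 15 144 -2 40 ovc4t.png
```

```text
clock: 14.45
position: [0.5167, 0.006, 0.1639]
tool_rot: [0.005, 1.218, 3.038]
force: [-0.7, -0.0, -0.1]
grip_width: 0.0231
TCP in channel [144.5  -1.7  77.7] underside z 37.8 tool x in chan [ 0.004  0.001 -1.   ]
clock 14.45 pos [0.5167 0.006  0.1639] F [-0.7 -0.  -0.1] w 0.0231 q [-0.6   0.82  0.83  1.72 -0.58  1.27 -1.22]
 y+1 t [ 0.0298 -0.0003 -0.0026] w [-0.2  0.2 -0. ]
 y-1 t [ 0.0298 -0.0003 -0.0026] w [ 1.798e+02 -1.000e-01 -3.000e-01]
```

View pics/ovc4.png

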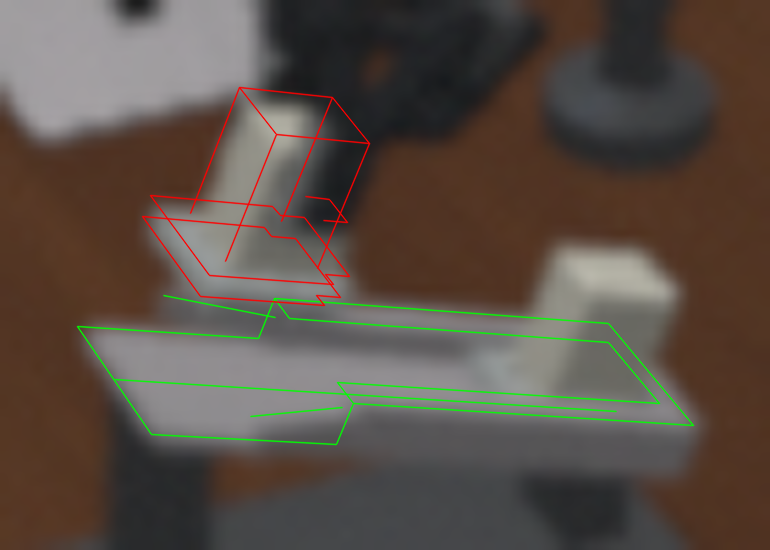

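View pics/ovc4t.png

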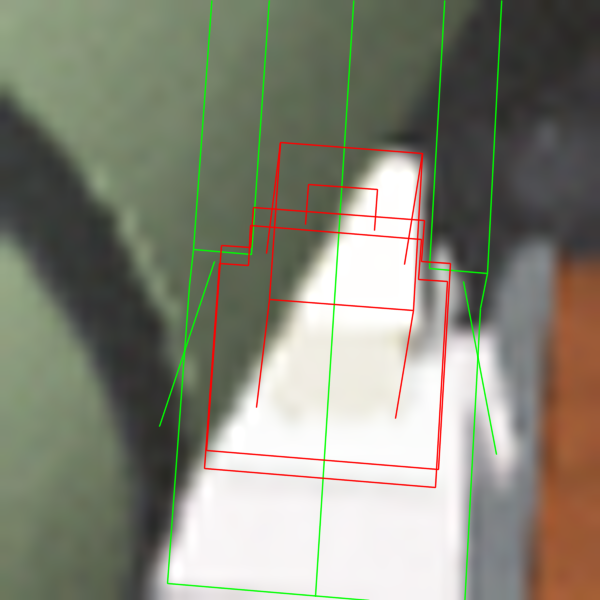

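```bash
python3 -m creep '[{"wx":-0.2,"wy":0.2,"wz":0,"tx":0.015,"ty":-0.0003,"tz":-0.0026,"claw":0.9},{"wx":-0.2,"wy":0.2,"wz":0,"tx":0.028,"ty":-0.0003,"tz":-0.0026,"claw":0.9},{"wx":-0.2,"wy":0.2,"wz":0,"tx":0.034,"ty":-0.0003,"tz":-0.0026,"claw":0.9},{"wx":-0.2,"wy":0.2,"wz":0,"tx":0.034,"ty":-0.0003,"tz":-0.0026,"claw":0.9}]'; python3 gc.py 142 -2 2 1 39.9
```

```text
clock: 14.95
position: [0.5087, 0.0075, 0.1335]
tool_rot: [-0.006, 1.226, 3.039]
force: [0.7, -1.1, 0.3]
grip_width: 0.0233
TCP in channel [141.8  -2.4  46.3] underside z 6.4 tool x in chan [-0.004  0.001 -1.   ]
clock 14.95 pos [0.5087 0.0075 0.1335] F [ 0.7 -1.1  0.3] w 0.0233 q [-0.59  0.84  0.81  1.76 -0.61  1.2  -1.19]
 y+1 t [0.0044 0.0004 0.0002] w [ 0.5 -0.2 -0.1]
 y-1 t [0.0044 0.0004 0.0002] w [-1.795e+02  1.000e-01 -4.000e-01]
```

```bash
python3 -m creep '[{"wx":0.5,"wy":-0.2,"wz":-0.1,"tx":0.003,"ty":0.0004,"tz":0,"claw":0.9},{"wx":0.5,"wy":-0.2,"wz":-0.1,"tx":0.005,"ty":0.0004,"tz":0,"claw":0.9},{"wx":0.5,"wy":-0.2,"wz":-0.1,"tx":0.006,"ty":0.0004,"tz":0,"claw":0.9},{"wx":0.5,"wy":-0.2,"wz":-0.1,"tx":0.006,"ty":0.0004,"tz":0,"claw":0.9}]'; python3 gc.py 142 -2 1.8 1 39.9
```

```text
clock: 15.35
position: [0.507, 0.0073, 0.1282]
tool_rot: [-0.002, 1.223, 3.033]
force: [0.8, -0.5, 3.8]
grip_width: 0.0236
TCP in channel [141.6  -1.9  40.7] underside z 0.8 tool x in chan [-0.001 -0.001 -1.   ]
clock 15.35 pos [0.507  0.0073 0.1282] F [ 0.8 -0.5  3.8] w 0.0236 q [-0.59  0.85  0.8   1.77 -0.61  1.19 -1.19]
 y+1 t [-0.001  -0.0001  0.0004] w [-0.  -0.1  0.1]
 y-1 t [-0.001  -0.0001  0.0004] w [1.8e+02 1.0e-01 1.0e-01]
```

```bash
python3 -m creep '[{"wx":0,"wy":0,"wz":0,"tx":-0.0012,"ty":0,"tz":-0.004,"claw":0.9},{"wx":0,"wy":0,"wz":0,"tx":-0.0012,"ty":0,"tz":-0.012,"claw":0.9},{"wx":0,"wy":0,"wz":0,"tx":-0.0012,"ty":0,"tz":-0.02,"claw":0.9},{"wx":0,"wy":0,"wz":0,"tx":-0.0012,"ty":0,"tz":-0.026,"claw":0.9}]'; python3 gc.py 100 -2 1.8 1 39.9
```

```text
clock: 15.75
position: [0.5324, 0.0045, 0.12]
tool_rot: [-0.002, 1.223, 3.034]
force: [-0.1, 0.9, -0.4]
grip_width: 0.0231
TCP in channel [114.7  -1.9  41.8] underside z 1.9 tool x in chan [-0.001 -0.001 -1.   ]
clock 15.75 pos [0.5324 0.0045 0.12  ] F [-0.1  0.9 -0.4] w 0.0231 q [-0.56  0.89  0.79  1.7  -0.62  1.22 -1.19]
 y+1 t [ 0.0001 -0.0001 -0.0147] w [-0.  -0.1  0. ]
 y-1 t [ 0.0001 -0.0001 -0.0147] w [1.8e+02 1.0e-01 1.0e-01]
```

```bash
python3 -m creep '[{"wx":0,"wy":0,"wz":0,"tx":0.0003,"ty":0,"tz":-0.006,"claw":0.9},{"wx":0,"wy":0,"wz":0,"tx":0.0003,"ty":0,"tz":-0.012,"claw":0.9},{"wx":0,"wy":0,"wz":0,"tx":0.0003,"ty":0,"tz":-0.018,"claw":0.9}]'; python3 gc.py 84 -2 1.8 1 39.9
python3 - <<'E'
from h import *
snap("slide3",[("side",(245,170),(70,50),10)])
E
```

```text
clock: 16.05
position: [0.5496, 0.0026, 0.1132]
tool_rot: [-0.001, 1.223, 3.034]
force: [-0.2, -0.2, 0.2]
grip_width: 0.0233
TCP in channel [96.2 -1.8 41.4] underside z 1.5 tool x in chan [-0.001 -0.001 -1.   ]
clock 16.05 pos [0.5496 0.0026 0.1132] F [-0.2 -0.2  0.2] w 0.0233 q [-0.54  0.92  0.78  1.65 -0.63  1.23 -1.2 ]
 y+1 t [-0.0003 -0.0002 -0.0122] w [-0.  -0.1  0. ]
 y-1 t [-0.0003 -0.0002 -0.0122] w [1.8e+02 1.0e-01 1.0e-01]
```

View pics/slide3_side.png

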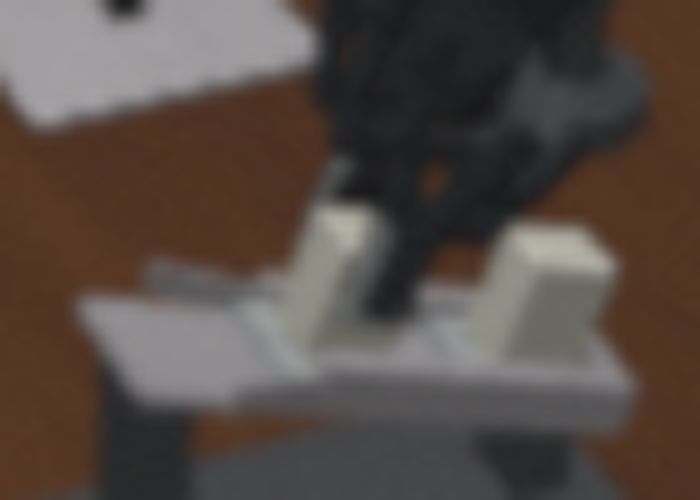

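```bash
python3 -m creep '[{"wx":0,"wy":0,"wz":0,"tx":0.0003,"ty":0,"tz":-0.006,"claw":0.9},{"wx":0,"wy":0,"wz":0,"tx":0.0003,"ty":0,"tz":-0.01,"claw":0.9},{"wx":0,"wy":0,"wz":0,"tx":0.0003,"ty":0,"tz":-0.012,"claw":0.55},{"wx":0,"wy":0,"wz":0,"tx":0.0003,"ty":0,"tz":-0.012,"claw":0.5},{"wx":0,"wy":0,"wz":0,"tx":0.0003,"ty":0,"tz":-0.012,"claw":0.5},{"wx":0,"wy":0,"wz":0,"tx":-0.02,"ty":0,"tz":-0.012,"claw":0.5},{"wx":0,"wy":0,"wz":0,"tx":-0.06,"ty":0,"tz":-0.012,"claw":0.5},{"wx":0,"wy":0,"wz":0,"tx":-0.1,"ty":0,"tz":-0.012,"claw":0.5}]'; python3 gc.py 84 -2 1.8 1 39.9
python3 - <<'E'
from h import *
snap("slide4",[("side",(245,170),(70,50),10)])
E
python3 ovc.py pics/full_slide4_side.png side 245 170 70 50 11 72 0 0 ovc5.png
```

```text
clock: 16.9
position: [0.5951, -0.0022, 0.2042]
tool_rot: [0.0, 1.222, 3.036]
force: [0.0, 0.5, 0.5]
grip_width: 0.043
TCP in channel [ 84.2  -1.8 142.5] underside z 102.6 tool x in chan [-0. -0. -1.]
clock 16.90 pos [ 0.5951 -0.0022  0.2042] F [0.  0.5 0.5] w 0.0430 q [-0.51  0.87  0.83  1.46 -0.57  1.44 -1.26]
 y+1 t [ 0.1008 -0.0002 -0.0002] w [-0. -0.  0.]
 y-1 t [ 0.1008 -0.0002 -0.0002] w [180.   0.   0.]
```

View pics/ovc5.png

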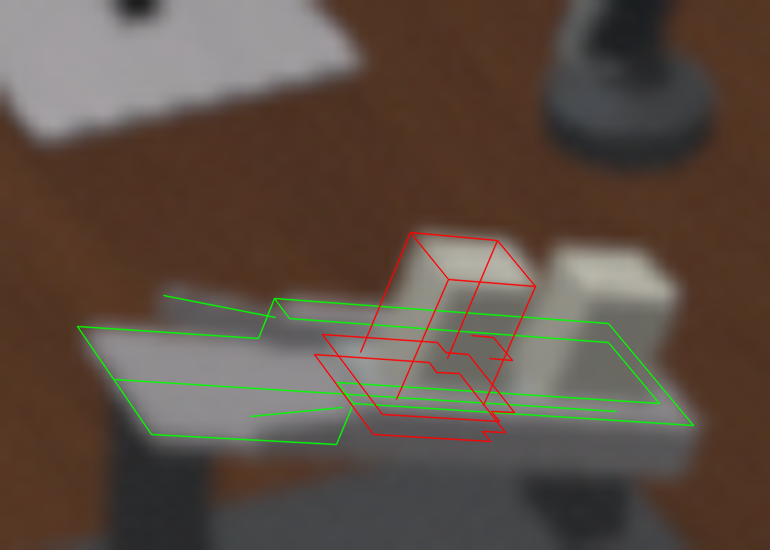

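```bash
python3 g.py .629 .310 .15 -5.6
```

```text
clock 16.95 pos [ 0.5985 -0.0032  0.2101] F [ 1.5 -0.4  6.6] w 0.0425 q [-0.51  0.87  0.84  1.45 -0.57  1.45 -1.27]
 y+1 t [ 0.0576 -0.3147 -0.0175] w [-89.5  15.3  15.4]
 y-1 t [ 0.0576 -0.3147 -0.0175] w [ 88.6  15.4 -15.3]
```

```bash
python3 -m creep '[{"wx":-89.5,"wy":15.3,"wz":15.4,"tx":0.0,"ty":-0.315,"tz":-0.0175,"claw":0.4},{"wx":-89.5,"wy":15.3,"wz":15.4,"tx":0.0,"ty":-0.315,"tz":-0.0175,"claw":0.4},{"wx":-89.5,"wy":15.3,"wz":15.4,"tx":0.0,"ty":-0.315,"tz":-0.0175,"claw":0.4},{"wx":-89.5,"wy":15.3,"wz":15.4,"tx":0.0,"ty":-0.315,"tz":-0.0175,"claw":0.4},{"wx":-89.5,"wy":15.3,"wz":15.4,"tx":0.0,"ty":-0.315,"tz":-0.0175,"claw":0.4},{"wx":-89.5,"wy":15.3,"wz":15.4,"tx":0.0,"ty":-0.315,"tz":-0.0175,"claw":0.4},{"wx":-89.5,"wy":15.3,"wz":15.4,"tx":0.0,"ty":-0.315,"tz":-0.0175,"claw":0.4},{"wx":-89.5,"wy":15.3,"wz":15.4,"tx":0.02,"ty":-0.315,"tz":-0.0175,"claw":0.4}]'; python3 g.py .629 .310 .12 -5.6
python3 - <<'E'
from h import *
snap("rail5",[("top",(260,145),(80,90),6.6),("side",(245,170),(70,50),10)])
E
```

```text
clock: 17.75
position: [0.6423, 0.3126, 0.1865]
tool_rot: [-0.599, 1.478, -2.655]
force: [1.3, -1.3, -0.3]
grip_width: 0.0512
clock 17.75 pos [0.6423 0.3126 0.1865] F [ 1.3 -1.3 -0.3] w 0.0512 q [-0.82  0.85  0.56  1.31 -0.43  1.19 -0.71]
 y+1 t [ 0.0675 -0.007   0.0034] w [-22.2   3.7   3.8]
 y-1 t [ 0.0675 -0.007   0.0034] w [157.7   5.3  -5.2]
```

View pics/rail5_top.png

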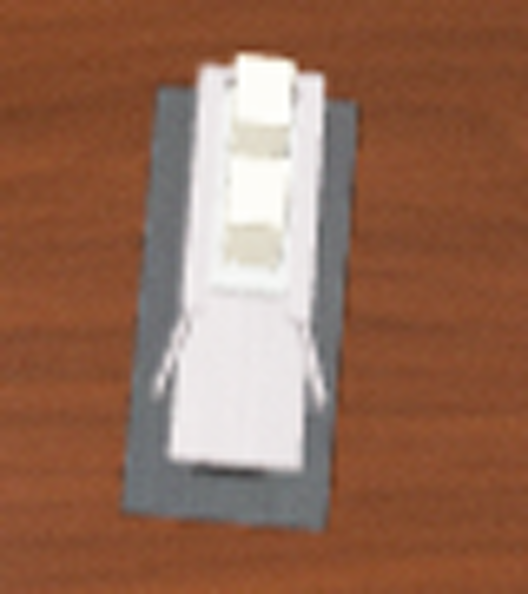

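View pics/rail5_side.png

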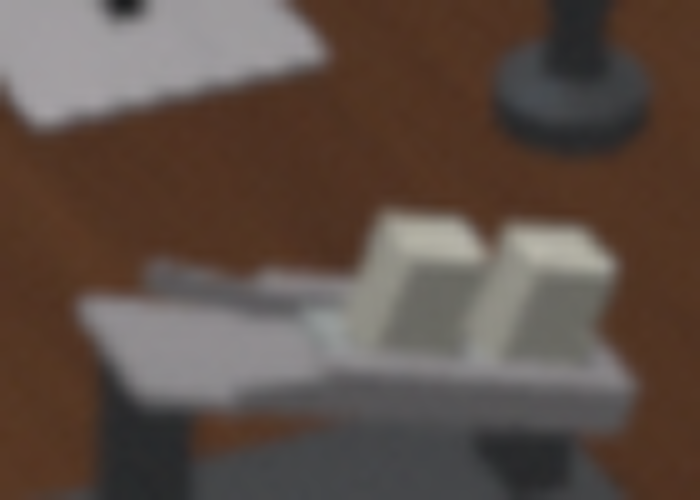

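```bash
python3 -m creep '[{"wx":-22.2,"wy":3.7,"wz":3.8,"tx":0.03,"ty":-0.007,"tz":0.0034,"claw":0.4},{"wx":-22.2,"wy":3.7,"wz":3.8,"tx":0.06,"ty":-0.007,"tz":0.0034,"claw":0.4},{"wx":-22.2,"wy":3.7,"wz":3.8,"tx":0.0675,"ty":-0.007,"tz":0.0034,"claw":0.4},{"wx":-22.2,"wy":3.7,"wz":3.8,"tx":0.0675,"ty":-0.007,"tz":0.0034,"claw":0.4}]'; python3 g.py .629 .310 .034 -5.6
```

```text
clock: 18.25
position: [0.6255, 0.3056, 0.117]
tool_rot: [-1.05, 1.561, -2.727]
force: [0.4, 0.6, -0.0]
grip_width: 0.0511
clock 18.25 pos [0.6255 0.3056 0.117 ] F [ 0.4  0.6 -0. ] w 0.0511 q [-0.79  0.83  0.42  1.5  -0.4   0.91 -0.34]
 y+1 t [ 0.083   0.0037 -0.0052] w [-0.5  0.3  0.5]
 y-1 t [ 0.083   0.0037 -0.0052] w [179.5   0.8  -0.4]
```

```bash
python3 -m creep '[{"wx":-0.5,"wy":0.3,"wz":0.5,"tx":0.02,"ty":0.0037,"tz":-0.005,"claw":0.4},{"wx":-0.5,"wy":0.3,"wz":0.5,"tx":0.045,"ty":0.0037,"tz":-0.005,"claw":0.4},{"wx":-0.5,"wy":0.3,"wz":0.5,"tx":0.07,"ty":0.0037,"tz":-0.005,"claw":0.4},{"wx":-0.5,"wy":0.3,"wz":0.5,"tx":0.082,"ty":0.0037,"tz":-0.005,"claw":0.4},{"wx":-0.5,"wy":0.3,"wz":0.5,"tx":0.082,"ty":0.0037,"tz":-0.005,"claw":0.4}]'; python3 g.py .629 .310 .034 -5.6
```

```text
clock: 18.75
position: [0.629, 0.3093, 0.0342]
tool_rot: [-0.862, 1.569, -2.534]
force: [-0.2, -0.3, 0.4]
grip_width: 0.0513
clock 18.75 pos [0.629  0.3093 0.0342] F [-0.2 -0.3  0.4] w 0.0513 q [-0.76  0.94  0.38  1.51 -0.44  0.78 -0.31]
 y+1 t [ 0.0002 -0.     -0.0007] w [-0.2  0.1  0.1]
 y-1 t [ 0.0002 -0.     -0.0007] w [ 1.798e+02  1.000e-01 -1.000e-01]
```

```bash
python3 -m creep '[{"wx":0,"wy":0,"wz":0,"tx":0,"ty":0,"tz":-0.0007,"claw":0.8},{"wx":0,"wy":0,"wz":0,"tx":0,"ty":0,"tz":-0.0007,"claw":1},{"wx":0,"wy":0,"wz":0,"tx":0,"ty":0,"tz":-0.0007,"claw":1},{"wx":0,"wy":0,"wz":0,"tx":0,"ty":0,"tz":-0.0007,"claw":1},{"wx":0,"wy":0,"wz":0,"tx":-0.04,"ty":0,"tz":0,"claw":1},{"wx":0,"wy":0,"wz":0,"tx":-0.09,"ty":0,"tz":0,"claw":1},{"wx":0,"wy":0,"wz":0,"tx":-0.14,"ty":0,"tz":0,"claw":1}]' 40; python3 g.py .463 .2732 .12 -5.8
```

```text
clock: 19.45
position: [0.6289, 0.3091, 0.1764]
tool_rot: [-0.864, 1.569, -2.537]
force: [1.0, 0.7, -1.8]
grip_width: 0.013
clock 19.45 pos [0.6289 0.3091 0.1764] F [ 1.   0.7 -1.8] w 0.0130 q [-0.81  0.77  0.46  1.46 -0.37  1.01 -0.36]
 y+1 t [ 0.0567 -0.1613  0.0525] w [-0.   0.1  0.1]
 y-1 t [ 0.0567 -0.1613  0.0525] w [ 1.8e+02  1.0e-01 -1.0e-01]
```

```bash
python3 -m creep '[{"wx":0,"wy":0,"wz":0,"tx":0,"ty":-0.161,"tz":0.0525,"claw":1},{"wx":0,"wy":0,"wz":0,"tx":0,"ty":-0.161,"tz":0.0525,"claw":1},{"wx":0,"wy":0,"wz":0,"tx":0,"ty":-0.161,"tz":0.0525,"claw":1},{"wx":0,"wy":0,"wz":0,"tx":0,"ty":-0.161,"tz":0.0525,"claw":1},{"wx":0,"wy":0,"wz":0,"tx":0.03,"ty":-0.161,"tz":0.0525,"claw":1},{"wx":0,"wy":0,"wz":0,"tx":0.056,"ty":-0.161,"tz":0.0525,"claw":1},{"wx":0,"wy":0,"wz":0,"tx":0.056,"ty":-0.161,"tz":0.0525,"claw":1}]'; python3 g.py .463 .2732 .10 -5.8;python3 - <<'E'
from h import *
snap("lid5",[("side",(180,110),(90,95),8)])
E
```

```text
clock: 20.15
position: [0.4621, 0.2727, 0.1192]
tool_rot: [-0.886, 1.566, -2.559]
force: [0.2, -0.3, -0.5]
grip_width: 0.0131
clock 20.15 pos [0.4621 0.2727 0.1192] F [ 0.2 -0.3 -0.5] w 0.0131 q [-0.95  0.61  0.42  1.95 -0.39  0.66 -0.38]
 y+1 t [ 0.0192  0.0009 -0.0006] w [-0.   0.2  0.2]
 y-1 t [ 0.0192  0.0009 -0.0006] w [180.    0.4  -0.3]
```

View pics/lid5_side.png

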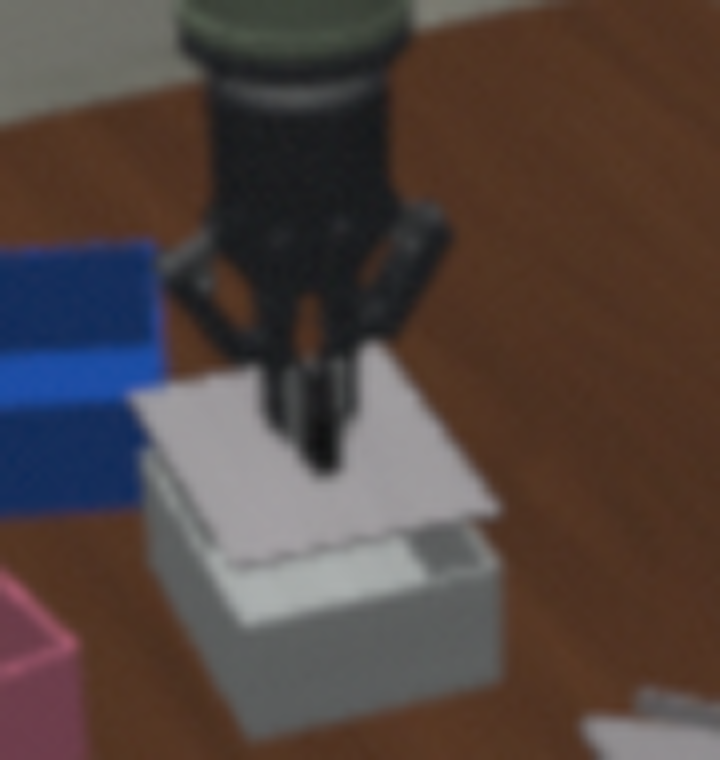

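```bash
python3 -m creep '[{"wx":0,"wy":0.2,"wz":0.2,"tx":0.01,"ty":0.0009,"tz":-0.0006,"claw":1},{"wx":0,"wy":0.2,"wz":0.2,"tx":0.02,"ty":0.0009,"tz":-0.0006,"claw":1},{"wx":0,"wy":0.2,"wz":0.2,"tx":0.028,"ty":0.0009,"tz":-0.0006,"claw":1},{"wx":0,"wy":0.2,"wz":0.2,"tx":0.0305,"ty":0.0009,"tz":-0.0006,"claw":1}]'; python3 g.py .463 .2732 .0884 -5.8
```

```text
clock: 20.6
position: [0.4641, 0.2734, 0.0909]
tool_rot: [2.975, 1.569, 1.301]
force: [-21.5, -5.0, 59.3]
grip_width: 0.0131
clock 20.60 pos [0.4641 0.2734 0.0909] F [-21.5  -5.   59.3] w 0.0131 q [-0.92  0.66  0.39  1.96 -0.43  0.6  -0.35]
 y+1 t [ 0.0025 -0.001   0.0003] w [-0.1 -0.1 -0. ]
 y-1 t [ 0.0025 -0.001   0.0003] w [179.9  -0.    0.2]
```

```bash
python3 -m creep '[{"wx":0,"wy":0,"wz":0,"tx":-0.001,"ty":0,"tz":0,"claw":1},{"wx":0,"wy":0,"wz":0,"tx":-0.001,"ty":0,"tz":0,"claw":1}]'; python3 g.py .463 .2732 .0884 -5.8;python3 - <<'E'
from h import *
snap("lid6",[("side",(180,130),(90,75),8)])
E
```

```text
clock: 20.8
position: [0.4643, 0.2734, 0.092]
tool_rot: [2.907, 1.568, 1.233]
force: [0.8, -0.6, -1.5]
grip_width: 0.013
clock 20.80 pos [0.4643 0.2734 0.092 ] F [ 0.8 -0.6 -1.5] w 0.0130 q [-0.92  0.65  0.39  1.96 -0.42  0.6  -0.35]
 y+1 t [ 0.0036 -0.0012  0.0003] w [-0.1 -0.1 -0. ]
 y-1 t [ 0.0036 -0.0012  0.0003] w [ 1.799e+02 -1.000e-01  2.000e-01]
```

View pics/lid6_side.png

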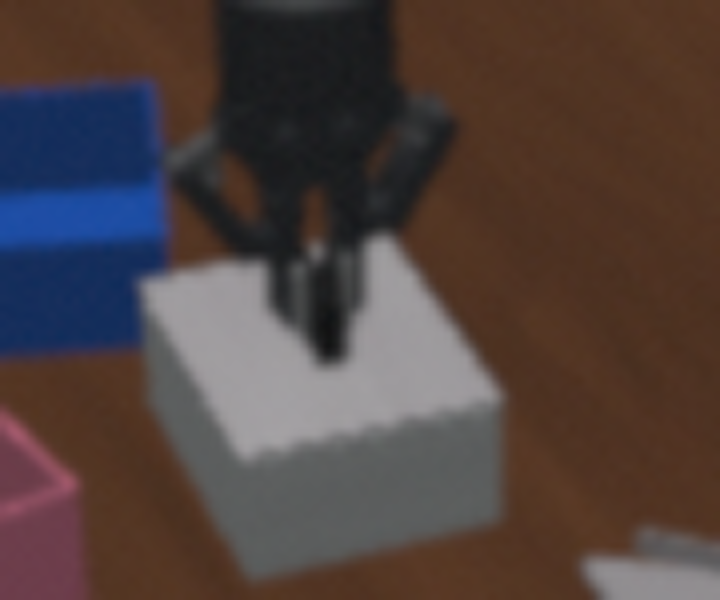

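```bash
python3 -m creep '[{"wx":0,"wy":0,"wz":0,"tx":0.0008,"ty":0,"tz":0,"claw":0.7},{"wx":0,"wy":0,"wz":0,"tx":0.0008,"ty":0,"tz":0,"claw":0.4},{"wx":0,"wy":0,"wz":0,"tx":0,"ty":0,"tz":0,"claw":0.4},{"wx":0,"wy":0,"wz":0,"tx":-0.03,"ty":0,"tz":0,"claw":0.4},{"wx":0,"wy":0,"wz":0,"tx":-0.07,"ty":0,"tz":0,"claw":0.4},{"wx":0,"wy":0,"wz":0,"tx":-0.11,"ty":0,"tz":0,"claw":0.4}]'; python3 g.py .48 .0 .25 -5.8
```

```text
clock: 21.45
position: [0.4638, 0.2727, 0.203]
tool_rot: [-3.05, 1.57, 1.559]
force: [0.5, 0.7, 0.2]
grip_width: 0.0514
clock 21.45 pos [0.4638 0.2727 0.203 ] F [0.5 0.7 0.2] w 0.0514 q [-1.01  0.49  0.51  1.9  -0.32  0.83 -0.44]
 y+1 t [-0.0474  0.0442  0.2696] w [-0.1 -0.1  0. ]
 y-1 t [-0.0474  0.0442  0.2696] w [1.799e+02 0.000e+00 1.000e-01]
```

```bash
python3 -m creep '[{"wx":0,"wy":0,"wz":0,"tx":-0.047,"ty":0.01,"tz":0.19,"claw":0.4},{"wx":0,"wy":0,"wz":0,"tx":-0.047,"ty":0.01,"tz":0.19,"claw":0.4},{"wx":0,"wy":0,"wz":0,"tx":-0.047,"ty":0.01,"tz":0.19,"claw":0.4},{"wx":0,"wy":0,"wz":0,"tx":-0.047,"ty":0.01,"tz":0.19,"claw":0.4},{"wx":0,"wy":0,"wz":0,"tx":-0.047,"ty":0.01,"tz":0.19,"claw":0.4},{"wx":0,"wy":0,"wz":0,"tx":-0.047,"ty":0.01,"tz":0.19,"claw":0.4}]'; python3 - <<'E'
from h import *
snap("fin",[("side",(190,150),(70,60),10),("top",(160,180),(80,75),8)])
E
```

```text
clock: 22.05
position: [0.4543, 0.0821, 0.2502]
tool_rot: [2.872, 1.569, 1.196]
force: [-0.2, 0.4, -1.6]
grip_width: 0.0512
```

View pics/fin_side.png

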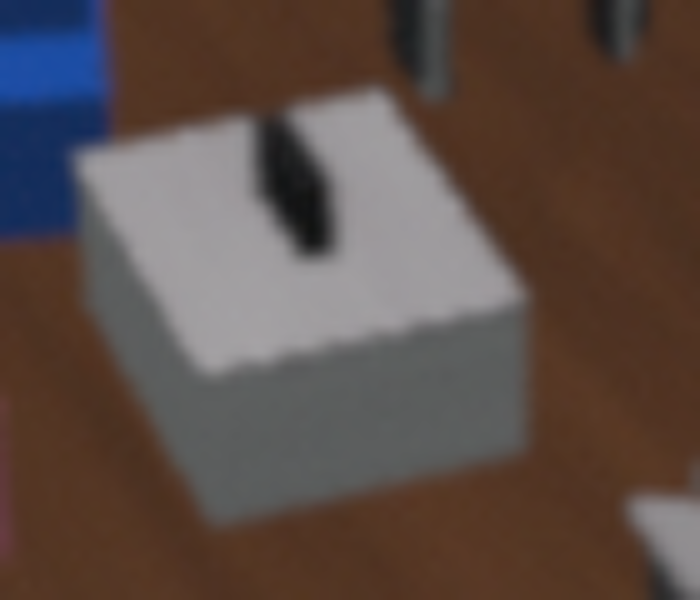

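View pics/fin_top.png

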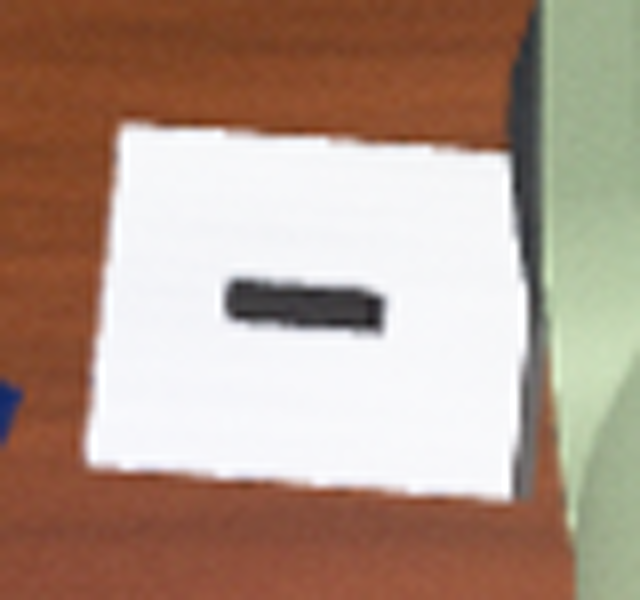

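View pics/full_fin_side.png

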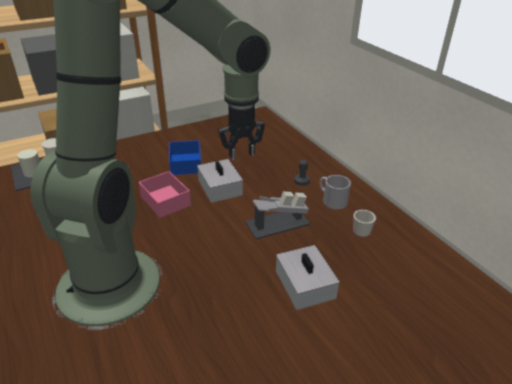

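View pics/full_fin_top.png

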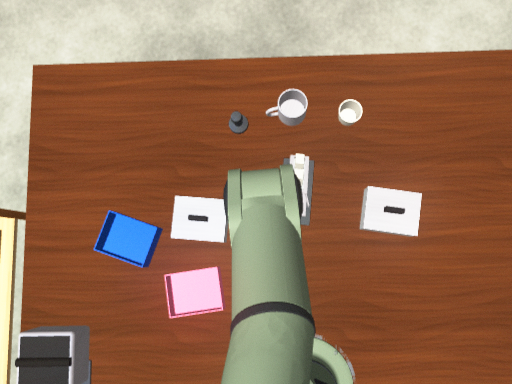

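```bash
python3 -c "
from workcell import bot
bot.job_done()
s=bot.observe();print(s['clock'],s['force'])"
```

```text
the job is handed in; nothing more can be done
the job is handed in; nothing more can be done
```

I put both cartridges in the rail, put the lid back on their tin and handed the job in. By the robot's clock the last check was at about 22 s, well inside the 72 s limit; no verdict was reported.

The cartridge tin was the left one. I never touched the capsule tin, the cup, the jug or the tamper.

What the last pictures showed:
- **Cartridges:** both sit under the lips with beaks downhill. The first is at the lower stop and the second is 48–49 mm uphill of it, so against the first. The first cartridge's absolute position checks out only to about 1–2 mm.
- **Lid:** its corners and grip bar are within 1 pixel (about 2 mm) of where they started, and it lies flat. The top view of it was partly hidden by the arm.
- **Other objects:** both tins are covered, and nothing else appears to have moved.

What disagreed or went less than cleanly:
- **Cameras:** the two views disagreed with each other by about 1 pixel, so I corrected sideways from pictures of each held cartridge.
- **Lid force:** the wrist force briefly reached about 63 N (59 N vertical) as the lid seated. That is under the 120 N limit, and I eased off straight away.
- **Second grasp:** an unexplained upward force of about 10 N showed while I gripped the second cartridge in the tin; it was gone after the lift.

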